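# Dial the combination and open the lockbox

## Robot

A 6-joint arm with a two-finger parallel gripper is mounted at the origin on a cart in front of the work surface, level with it; the furniture and walls round the work are solid. World frame = base frame: x ahead of the robot, y to its left, z up, the work surface at z = 0. Lengths are in mm, angles in rad, forces in N, time in s.
With the tool pointing down it reaches from about 275 to 1000 mm from the base axis. Payload 8.4 kg.
Tool frame: the origin (TCP) lies on the centre line of the jaws, within the pads' length; the fingertips stand 22 mm ahead of it and the grasp point (between the pads) lies 3 mm ahead of it; z points along the fingers, y is the direction in which the jaws open and shut (so a half turn about z gives the same grasp; the last joint's range is limited). The gripper opens to 85 mm and grips with 20 to 120 N. Pads are 22 mm wide; open, the fingers measure 114 mm over their backs; the gripper's body (76 mm by 85 mm) begins 54 mm behind the grasp point. The pads swing forward as they close: fully open they stand 13 mm farther back than shut.
Start: joints at [1.261, 0.353, 1.633, -0, 1.155, -0.002], TCP at [189.35, 595.63, 253.281] pointing down, gripper open.
Joint ranges: [-2.63, 2.63], [-0.92, 2.1], [0.06, 2.66], [-1.3, 4.44], [0, 2.69], [-3.02, 3.02]. Speed limits (rad/s): [2.22, 2.22, 2.79, 3.14, 3.14, 3.14].

## Interface

Orientations are given as [roll, pitch, yaw] about the fixed x, y, z axes, in that order (R = Rz(yaw) Ry(pitch) Rx(roll)).
In Python, from rig import r gives the robot as it stands.
- The arm moves only by the tool carry_out, never from a script. Its argument "rows" is text: rows parted by semicolons, each of 5 numbers parted by spaces: the opening, from 0 (shut) to 1 (fully open), then the shift along the tool's x, y, z in units of 30 mm (1.0 is 30 mm), then the turn about the tool's z in units of 8 degrees (1.0 is 8 degrees). A call has 1 to 12 rows; each row shifts and turns the commanded pose from where the row before left it, along the tool's axes as they then stand; what a row does not reach is not made up. A row lasts 1/8 s, in which the tool goes at most 62.5 mm and 10.7 degrees, less where a joint would pass 70% of its speed; a pose out of reach is approached as far as the arm can. A call is refused whole if a number of a shift passes 1 or a number of a turn 1, either way. A call with a gripper value outside its range is refused whole. The fingers move at their own pace and stop on an object; "newtons" is the grip in N (left out, the last holds). Time passes only in rows, so rows that do not move let the fingers close. It gives the time, the measured TCP pose, the force and the opening at its end, in the units of the state.
- r.sense(): the state, without advancing time (a new reading comes with each control period).
- r.grab_frame(name): name is "scene" or "top"; returns the picture (420x560x3 uint8, blue, green, red); there is no depth.
- r.get_calibration(name): a dict with "intrinsics" (3x3 intrinsics, pixels), "k1" (the pictures are not rectified: a ray, as slopes to the right and down, at radius r is drawn at 1 + k1 r^2 times it, then the intrinsics apply), "position" and "rotation" of the camera in the world. Camera axes: x right, y up, looking along -z (the intrinsics and any distortion apply to the point x, -y, -z); pixel columns grow to the right and rows downward; lengths in mm; the calibration is good to about 2 mm. A picture is of the moment at which its call begins. get_calibration takes no time and is no camera call.
- r.sign_off(): hands the job in, once; it reports no verdict.
The state is a dict: "clock": time; "qpos": joint angles; "qvel": joint speeds; "joint_efforts": joint torques, N m; "eef_pos": TCP position; "tcp_rot": TCP orientation; "contact_force": force on the tool from outside, world axes, zero at the start; "wrist_torque": the same for the moment, N m; "opening": opening from 0.0 (shut) to 1.0 (fully open).
Only numpy, scipy, OpenCV 4.12 (cv2) and the standard library are available. Lean on these libraries where they do the work, as an engineer would, in place of code of your own. Each camera call takes 0.05 s, during which the arm holds its last target.

## Task

Open the grey lockbox so that the copper fixture locked inside can be taken out. Its dial has twelve marks like a clock, the wedge being 12, and the combination is 11 - 8 - 2: crank the dial clockwise at least two full turns and stop at 11 o'clock; go back anticlockwise, past 11 once, and stop the next time 8 o'clock comes up; then clockwise straight to 2 o'clock. Then slide the bolt knob all the way towards the dial, swing the lid up until it stands wide open (past 60 degrees) and let go, leaving the things round the box where they are.

Things in the scene. Friction and masses are not known exactly. Their poses are not given: they have to be found in the camera images.
- lockbox: grey steel lockbox, screwed down, 290 wide (its y), 130 deep (x). Origin: centre of its underside, on the table; z up, -x to the operator, +y to his left. Left half: lock case; its panel starts 30 high at the front edge and slopes up and back at 25 degrees to 84 high at x=+51; its outward normal is (-0.423, 0, 0.906) in the box frame. Right half: compartment, 82 high, with the lid.
- dial_centre (a point): centre of the dial on the surface of the sloping panel, at (-11, 70, 55) mm from the box's origin. Round it a fixed ring of 113 mm with twelve hour marks, long at 12, 3, 6, 9, a wedge at 12 (the uphill side). A sheet visor 104 wide stands 73 mm out of the panel, square to it, 68 mm uphill of the centre, with a 10 mm lip folded downhill: work the crank along the panel's normal, not from straight above.
- dial (a joint): dial disc, 89 mm across, its top 8 mm above the panel, white index line through the crank grip. Value in rad, grows clockwise as the operator sees it, without limit; 0 (and each 2 pi) = index at 12, uphill; each hour 0.5236. Friction about 0.03 to 0.06 N m. Inside: three gated wheels with drive pins, each following after most of a turn, as in any combination lock; each number must be right to 8 degrees.
- crank_grip_mid (a point): middle of the crank grip: black revolving cylinder, 19 mm thick, standing square out of the dial disc from 10 to 53 mm above the panel, 34 mm from the dial's axis in the direction of the index line. The point lies 32 mm above the panel. The grip spins freely on its pin, so it can be carried round in a circle by fingers that do not turn.
- bolt (a joint): sliding bolt. Value in m along the box's +y: 0 = locked, 0.024 = fully drawn towards the dial. Friction 1.5 N. Stops dead after 3 mm while the combination is not set; frees the lid from 0.013 on.
- bolt_knob (a point): middle of the bolt's steel knob: a round knob that stands 35 mm straight out (-x) from a slot in the upright front of the compartment, 19 mm thick, 22 at its outer end; the point lies on its axis, 20 mm in front of the face and 58 mm above the table. Free space in front and above; can be pushed sideways by shut fingers that reach down beside it.
- lid (a joint): lid of the compartment, 134 x 133 mm, hinged at the back. Value in rad: 0 = shut, grows as it opens, stop at 1.75. Stiff hinge (0.36 N m): stays where it is left. Held by the bolt until that is drawn.
- lid_handle (a point): middle of the lid's handle: a round steel bar 10 mm thick, 68 mm between its posts, along the box's y, its axis 34.5 mm above the hinge line's level, 105 mm in front of the hinge (lid shut).
- lid_hinge (a point): middle of the lid's hinge line (parallel to the box's y), at (65, -78.5, 82) mm from the box's origin. Fixed.
- white_spool: small spool with black flanges, 67 x 49 x 26 mm, standing at the left of the lockbox; origin at its underside. To be left alone.
- blue_tape: roll of blue tape, 72 mm across, 19 high, lying flat at the right of the lockbox; origin at its underside. To be left alone.

How it is judged:
By the outcome, as a careful person would: the job done as asked, in the order asked, and still so for the second after the job is handed in, with the robot touching nothing.
It also fails if it takes over 72 s, if anything falls off the work surface, if the arm or the gripper's body presses on something with over 40 N, if the wrist force passes 120 N, or if a joint passes its speed limit or range.

## Working session

There is one attempt and no reset: what is moved stays moved. The work goes in short steps, Python scripts to look and compute and a tool call to move; the robot and the scene stay as the last step left them, time stands still between calls to the robot, and variables do not carry over. Pictures are saved under pics/ and viewed, and the job is handed in when it is done.

Besides the shell and the picture viewer there is one more tool, called after ">>>" as name(argument=value, ...) on one line, values as JSON. carry_out: Moves the arm, as the interface text tells. Its arguments: {"type":"object","properties":{"rows":{"type":"string"},"newtons":{"type":"number"}},"required":["rows"]}

```bash
ls; mkdir -p pics; python3 - <<'E'
from rig import r
import cv2
print(r.sense())
for n in("scene","top"):
    cv2.imwrite(f"pics/{n}0.png",r.grab_frame(n)); print(r.get_calibration(n))
E
```

```text
pics
{'clock': 0.0, 'qpos': array([ 1.26060507e+00,  3.53654587e-01,  1.63413849e+00, -4.48800830e-06,
        1.15520881e+00, -2.36798918e-03]), 'qvel': array([-1.97769966e-03,  1.07680069e-04,  1.81231429e-03, -1.41381958e-03,
       -1.55361332e-03,  8.49478668e-05]), 'joint_efforts': array([ 5.24563948e-04, -6.05262208e+01, -3.42066300e+01,  1.15497933e-04,
        9.59799421e-03, -5.60789644e-06]), 'eef_pos': array([189.21004451, 595.19807145, 252.55577837]), 'tcp_rot': array([-3.14018342e+00,  7.66373477e-07,  2.83377120e+00]), 'contact_force': array([0.72427345, 0.07616897, 1.17260526]), 'wrist_torque': array([ 0.05491796, -0.03415096, -0.00821283]), 'opening': 1.0013466428146733}
{'intrinsics': array([[412.68921381,   0.        , 276.67041053],
       [  0.        , 412.68921381, 212.22187843],
       [  0.        ,   0.        ,   1.        ]]), 'k1': -0.006873918416171782, 'position': array([  -5.87963161, -609.5285129 ,  753.57685847]), 'rotation': array([ 0.75351735, -0.00721801, -0.85524614])}
{'intrinsics': array([[432.13255899,   0.        , 273.85602875],
       [  0.        , 432.13255899, 207.8367124 ],
       [  0.        ,   0.        ,   1.        ]]), 'k1': -0.052839978507680574, 'position': array([ 385.94201444, -211.01649847,  927.81769286]), 'rotation': array([ 0.14197396,  0.02730168, -1.54394491])}
```

View pics/scene0.png

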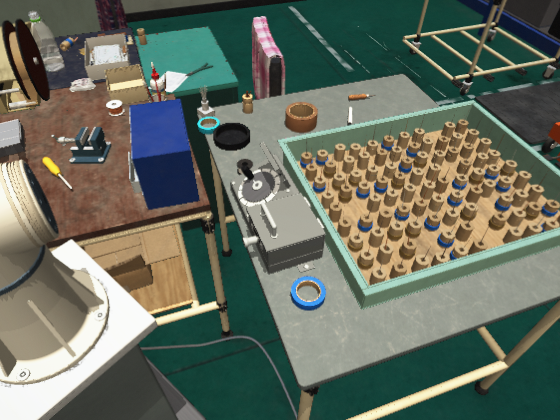

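View pics/top0.png

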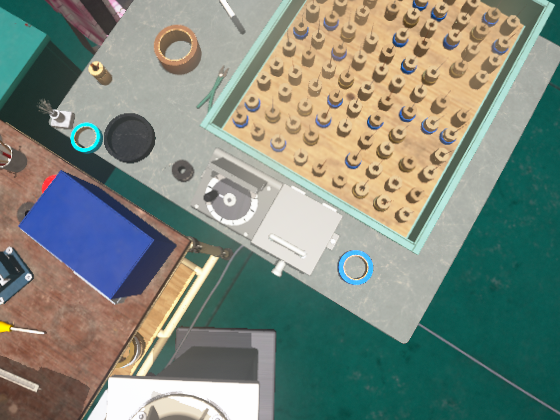

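```bash
cat > h.py <<'E'
import numpy as np, cv2
from scipy.spatial.transform import Rotation as Ro
from rig import r
def cal(n):
    c=r.get_calibration(n); R=np.array(c["rotation"])
    R=Ro.from_euler('xyz',R).as_matrix() if R.ndim==1 else R
    return c["intrinsics"],c["k1"],np.array(c["position"]),R
def proj(n,P):
    K,k,p,R=cal(n); q=(np.atleast_2d(P)-p)@R
    s=np.c_[q[:,0],-q[:,1]]/(-q[:,2:3]); s=s*(1+k*(s**2).sum(1,keepdims=True))
    return s*[K[0,0],K[1,1]]+[K[0,2],K[1,2]]
def ray(n,uv):
    K,k,p,R=cal(n); d=(np.array(uv,float)-[K[0,2],K[1,2]])/[K[0,0],K[1,1]]
    s=d.copy()
    for _ in range(20): s=d/(1+k*(s**2).sum())
    v=R@np.array([s[0],-s[1],-1]); return p,v/np.linalg.norm(v)
def onz(n,uv,z):
    p,v=ray(n,uv); return p+v*(z-p[2])/v[2]
E
python3 - <<'E'
from h import *
for n,x,y,w,h in(("top",180,130,160,150),("scene",215,130,130,160)):
    im=cv2.imread(f"pics/{n}0.png")[y:y+h,x:x+w]
    s=min(800//w,600//h); im=cv2.resize(im,None,fx=s,fy=s,interpolation=cv2.INTER_CUBIC)
    for i in range(0,w,20): cv2.putText(im,str(x+i),(i*s,10),0,.35,(0,0,255)); 
    for i in range(0,h,20): cv2.putText(im,str(y+i),(0,i*s),0,.35,(0,0,255))
    cv2.imwrite(f"pics/{n}0z.png",im); print(s)
E
```

```text
4
3
```

View pics/top0z.png

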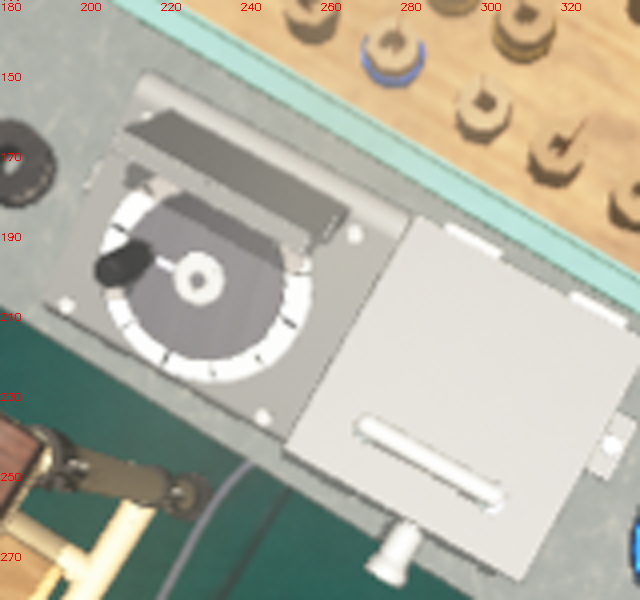

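View pics/scene0z.png

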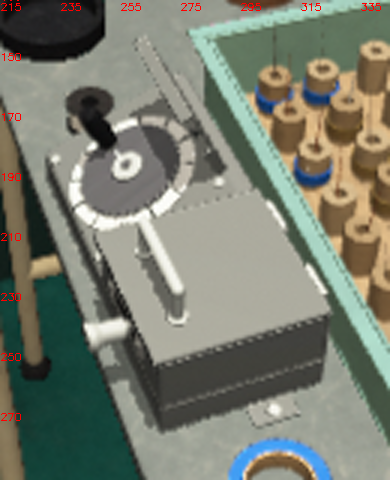

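```bash
cat >> h.py <<'E'
NRM=np.array([-.4226,0,.9063]); UP=np.array([.9063,0,.4226]); DC=np.array([-11,70,55.])
def B(T,P):
    return Ro.from_euler('z',T[2]).apply(np.atleast_2d(P))+[T[0],T[1],0]
E
python3 - <<'E'
from h import *
from scipy.optimize import least_squares
hz=82+34.5
obs=[("top",[-40,-78.5,hz+2],(287.5,245)),("top",[-40,-44.5,hz],(270.75,236.5)),("top",[-40,-112.5,hz],(304,254)),
("top",DC+NRM*9,(229.7,200)),("top",[-85,-78.5,58],(278.7,268)),
("top",[-66,-12,82],(251.7,241.7)),("top",[66,-12,82],(283.2,184)),
("scene",[-66,-12,82],(215+97/3,130+230/3)),("scene",[-66,-145,82],(215+157/3,130+362/3)),
("scene",DC+NRM*9,(215+125/3,130+165/3)),
("scene",[-40,-44.5,hz],(215+145/3,130+217/3)),("scene",[-40,-112.5,hz],(215+178/3,130+290/3))]
ur={"top":None,"scene":None}
def f(t):
    return np.concatenate([(proj(n,B(t[:3],p))[0]-u) for n,p,u in obs])
for y0 in(-1,-.5,0,.5):
    s=least_squares(f,[500,-150,y0],loss='soft_l1'); print(s.x,s.cost)
T=min((least_squares(f,[500,-150,y],loss='soft_l1') for y in(-1,-.5,0)),key=lambda s:s.cost).x
print(np.c_[f(T).reshape(-1,2)].round(1))
np.save("T.npy",T)
print(B(T,[DC,[-85,-78.5,58],[-40,-78.5,hz]]))
for a in np.arange(-1,.1,.1):pass
# crank grip
for h in range(12):
    a=h*np.pi/6; d=UP*np.cos(a)+np.array([0,-1,0])*np.sin(a)
    print(h,proj("top",B(T,[DC+34*d+NRM*53,DC+34*d+NRM*10])).round(1).tolist())
E
```

```text
[ 5.02863032e+02 -1.61889420e+02 -4.80815041e-01] 6.306665109136251
[ 5.02863032e+02 -1.61889420e+02 -4.80815040e-01] 6.306665109136269
[ 5.02863032e+02 -1.61889420e+02 -4.80815040e-01] 6.306665109136245Traceback (most recent call last):
  File "<stdin>", line 14, in <module>
    return func(*args, **kwargs)
    result = trf(vector_fun.fun, vector_fun.jac, x0, f0, J0, lb, ub, ftol, xtol,
                 gtol, max_nfev, x_scale, loss_function, tr_solver,
                 tr_options.copy(), verbose, callback=callback_wrapped)
    return trf_no_bounds(
        fun, jac, x0, f0, J0, ftol, xtol, gtol, max_nfev, x_scale,
        loss_function, tr_solver, tr_options, verbose, callback=callback)
    J = jac(x)
    self._update_jac()
    ~~~~~~~~~~~~~~~~^^
    self.J = self.jac_wrapped(xp_copy(self.x), f0=self.f)
             ~~~~~~~~~~~~~~~~^^^^^^^^^^^^^^^^^^^^^^^^^^^^
    J, dct = approx_derivative(
             ~~~~~~~~~~~~~~~~~^
        self.fun,
        ^^^^^^^^^
    ...<2 lines>...
        **self.finite_diff_options,
        ^^^^^^^^^^^^^^^^^^^^^^^^^^^
    )
    ^
    J, _nfev = _dense
[... 211 characters left out ...]
               mf)
                             ^^^
    df = [f_eval - f0 for f_eval in f_evals]
                                    ^^^^^^^
    f = np.atleast_1d(self.fun(x, *self.args, **self.kwargs))
                      ~~~~~~~~^^^^^^^^^^^^^^^^^^^^^^^^^^^^^^
    return np.atleast_1d(self.fun(x))
                         ~~~~~~~~^^^
    return self.f(x, *self.args, **self.kwargs)
           ~~~~~~^^^^^^^^^^^^^^^^^^^^^^^^^^^^^^
  File "<stdin>", line 12, in f
  File "h.py", line 9, in proj
    K,k,p,R=cal(n); q=(np.atleast_2d(P)-p)@R
            ~~~^^^
  File "h.py", line 5, in cal
    c=r.get_calibration(n); R=np.array(c["rotation"])
ValueError: time passes only in moves, steps and waits
```

```bash
python3 - <<'E'
import re
s=open('h.py').read()
s=s.replace('def cal(n):\n    c=r.get_calibration(n);','import pickle,os\nif not os.path.exists("c.pkl"): pickle.dump({n:r.get_calibration(n) for n in("scene","top")},open("c.pkl","wb"))\nCAL=pickle.load(open("c.pkl","rb"))\ndef cal(n):\n    c=CAL[n];')
open('h.py','w').write(s)
E
cat > fit.py <<'E'
from h import *
from scipy.optimize import least_squares
hz=82+34.5
obs=[("top",[-40,-78.5,hz+2],(287.5,245)),("top",[-40,-44.5,hz],(270.75,236.5)),("top",[-40,-112.5,hz],(304,254)),
("top",DC+NRM*9,(229.7,200)),("top",[-85,-78.5,58],(278.7,268)),
("top",[-66,-12,82],(251.7,241.7)),("top",[66,-12,82],(283.2,184)),
("scene",[-66,-12,82],(215+97/3,130+230/3)),("scene",[-66,-145,82],(215+157/3,130+362/3)),
("scene",DC+NRM*9,(215+125/3,130+165/3)),
("scene",[-40,-44.5,hz],(215+145/3,130+217/3)),("scene",[-40,-112.5,hz],(215+178/3,130+290/3))]
def f(t):
    return np.concatenate([(proj(n,B(t[:3],p))[0]-u) for n,p,u in obs])
T=least_squares(f,[500,-150,-.48],loss='soft_l1').x
print(np.c_[f(T).reshape(-1,2)].round(1))
np.save("T.npy",T)
print(T,B(T,[DC,[-85,-78.5,58],[-40,-78.5,hz]]))
for h in range(12):
    a=h*np.pi/6; d=UP*np.cos(a)+np.array([0,-1,0])*np.sin(a)
    print(h,proj("top",B(T,[DC+34*d+NRM*53,DC+34*d+NRM*10])).round(1).tolist())
E
python3 fit.py
```

```text
[[-0.1  0.2]
 [ 0.8 -0. ]
 [-0.7  0.1]
 [-0.4  0.4]
 [-2.3 -1.4]
 [-0.5 -0.3]
 [ 0.5 -0.6]
 [ 0.   1.4]
 [ 0.9  1.3]
 [ 0.2  0.4]
 [-0.4  1.7]
 [ 0.  -0.4]]
[ 5.02863032e+02 -1.61889420e+02 -4.80815040e-01] [[ 525.4853679   -94.73862044   55.        ]
 [ 391.1940759  -192.17628714   58.        ]
 [ 431.09189759 -212.98887525  116.5       ]]
0 [[228.8, 190.4], [235.8, 186.1]]
1 [[235.5, 196.6], [242.2, 192.0]]
2 [[238.5, 205.2], [245.1, 200.3]]
3 [[237.0, 213.8], [243.6, 208.5]]
4 [[231.5, 220.1], [238.3, 214.5]]
5 [[223.5, 222.3], [230.6, 216.7]]
6 [[215.1, 220.1], [222.6, 214.6]]
7 [[208.5, 214.0], [216.3, 208.7]]
8 [[205.5, 205.6], [213.4, 200.7]]
9 [[206.8, 197.1], [214.7, 192.6]]
10 [[212.2, 190.7], [219.9, 186.4]]
11 [[220.2, 188.2], [227.6, 184.0]]
```

```bash
python3 - <<'E'
from h import *
T=np.load("T.npy")
def tri(a,b):
    p,v=ray("scene",a);q,w=ray("top",b)
    s=np.linalg.lstsq(np.c_[v,-w],q-p,rcond=None)[0]
    A,Bb=p+v*s[0],q+w*s[1]; return ((A+Bb)/2).round(0),round(np.linalg.norm(A-Bb),1)
inv=lambda P:Ro.from_euler('z',-T[2]).apply(np.array(P)-[T[0],T[1],0]).round(1)
k=tri((246,241),(180+388/4,130+570/4));print("knobend",k,inv(k[0]))
print("knob top-view",inv(onz("top",(278.7,268),58)))
x,y=225,85
im=cv2.imread("pics/scene0.png")[100:215,110:225];cv2.imwrite("pics/bs.png",cv2.resize(im,None,fx=5,fy=5,interpolation=cv2.INTER_CUBIC))
im=cv2.imread("pics/top0.png")[160:310,10:200];cv2.imwrite("pics/bt.png",cv2.resize(im,None,fx=4,fy=4,interpolation=cv2.INTER_CUBIC))
E
```

```text
knobend (array([ 380., -194.,   62.]), np.float64(0.3)) [-94.1 -85.3  62. ]
knob top-view [-85.1 -83.8  58. ]
```

View pics/bs.png

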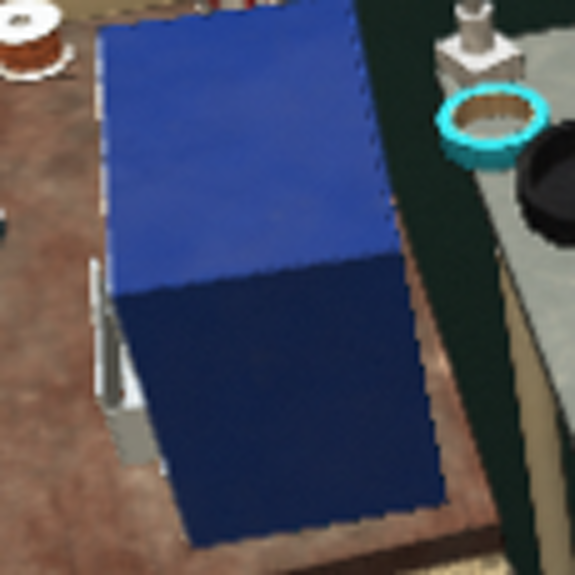

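View pics/bt.png

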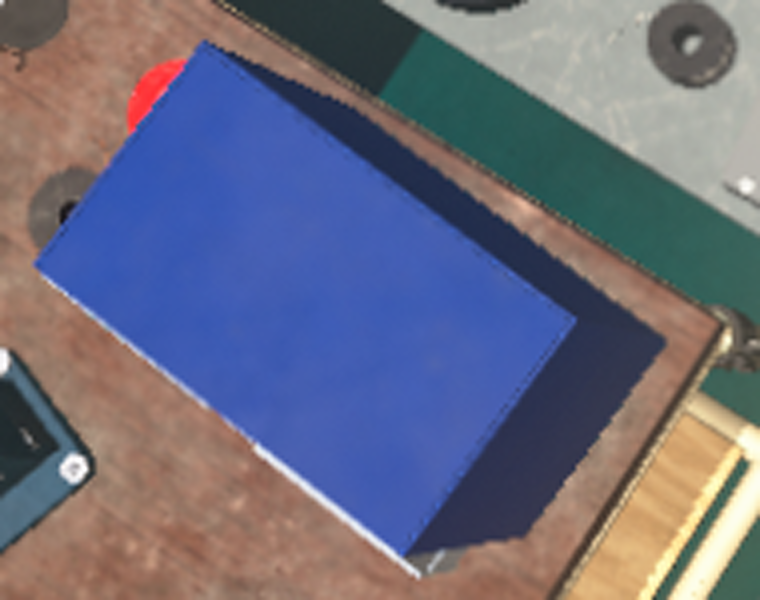

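```bash
cat >> h.py <<'E'
def tri(a,b):
    p,v=ray("scene",a);q,w=ray("top",b)
    s=np.linalg.lstsq(np.c_[v,-w],q-p,rcond=None)[0]
    A,Bb=p+v*s[0],q+w*s[1]; return ((A+Bb)/2).round(0),round(np.linalg.norm(A-Bb),1)
E
python3 - <<'E'
from h import *
print(tri((190,150),(153.75,240)),tri((181.4,100),(61,170)),tri((110+120/5,100+295/5),(10+405/4,160+555/4)))
T=np.load("T.npy")
C=DC+53*NRM+np.array([-5.4,0,2.6])
a=np.radians(-82);d=UP*np.cos(a)+np.array([0,-1,0])*np.sin(a)
print(B(T,C),B(T,C+34*d))
# grip angle from both views
im={n:cv2.imread(f"pics/{n}0.png") for n in("top","scene")}
for ang in(-70,-75,-80,-85,-90,-95):
    a=np.radians(ang);d=UP*np.cos(a)+np.array([0,-1,0])*np.sin(a)
    print(ang,[proj(n,B(T,[DC+34*d+53*NRM,DC+34*d+10*NRM,DC+22*d+8*NRM])).round(1).tolist() for n in("top","scene")])
# spool edges top
E
```

```text
(array([431.,  27., 163.]), np.float64(0.5)) (array([559., 213., 158.]), np.float64(3.2)) (array([326.,  95., 164.]), np.float64(2.2))
[[500.83933084 -81.88208351 105.6339    ]] [[520.21363144 -54.01387518 107.63359478]]
-70 [[[210.0, 192.5], [217.8, 188.1], [222.1, 192.3]], [[248.7, 164.1], [256.3, 174.4], [256.8, 178.6]]]
-75 [[[209.0, 193.5], [216.9, 189.1], [221.5, 192.9]], [[247.6, 164.5], [255.2, 174.8], [256.1, 178.9]]]
-80 [[[208.2, 194.6], [216.1, 190.2], [221.0, 193.6]], [[246.5, 165.0], [254.1, 175.3], [255.4, 179.2]]]
-85 [[[207.4, 195.8], [215.3, 191.3], [220.5, 194.4]], [[245.4, 165.5], [253.1, 175.8], [254.7, 179.5]]]
-90 [[[206.8, 197.1], [214.7, 192.6], [220.1, 195.2]], [[244.4, 166.2], [252.1, 176.4], [254.0, 179.9]]]
-95 [[[206.3, 198.4], [214.2, 193.8], [219.8, 196.0]], [[243.4, 166.8], [251.1, 177.1], [253.4, 180.3]]]
```

```bash
cat > ov.py <<'E'
from h import *
import sys
def dvec(a): a=np.radians(a); return UP*np.cos(a)+np.array([0,-1,0])*np.sin(a)
def overlay(n,src,ang,out,T,crop=None):
    x,y,w,h=crop or ((195,165,70,65) if n=="top" else (225,145,75,65)); s=8
    im=cv2.resize(cv2.imread(src)[y:y+h,x:x+w],None,fx=s,fy=s,interpolation=cv2.INTER_CUBIC)
    def dr(P,col):
        q=((proj(n,B(T,P))-[x,y]+.5)*s).astype(int); cv2.polylines(im,[q.reshape(-1,1,2)],False,col,1)
    t=np.linspace(0,360,73)
    dr([DC+56.5*dvec(k) for k in t],(0,0,255)); dr([DC+44.5*dvec(k)+8*NRM for k in t],(0,255,0))
    for k in (10,53): dr([DC+34*dvec(ang)+9.5*dvec(u)+k*NRM for u in t],(255,0,255))
    dr([DC+8*NRM,DC+44*dvec(ang)+8*NRM],(255,255,0)); dr([DC+44*dvec(0),DC+57*dvec(0)],(0,128,255))
    cv2.imwrite(out,im)
E
python3 - <<'E'
from ov import *
T=np.load("T.npy")
overlay("top","pics/top0.png",-90,"pics/ovt.png",T);overlay("scene","pics/scene0.png",-90,"pics/ovs.png",T)
E
```

```text
(no output)
```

View pics/ovt.png

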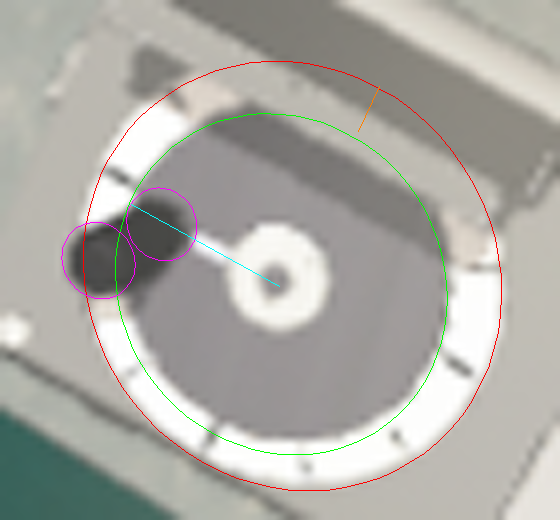

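View pics/ovs.png

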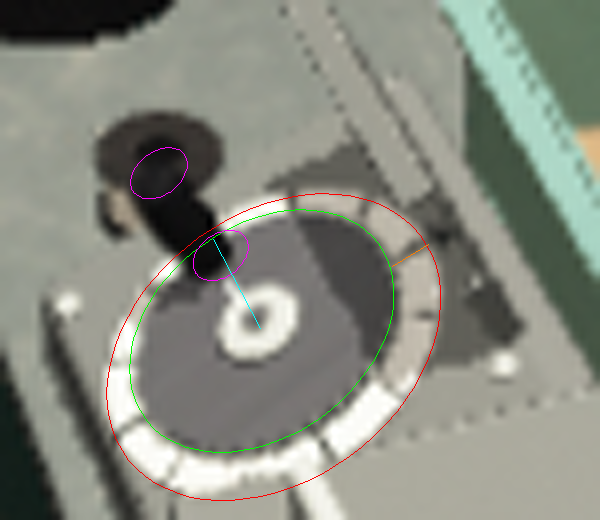

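>>> carry_out(rows="1 0 0 -1 0.62; 1 0 0 -1 0.62; 1 0 0 -1 0; 1 -1 -0.7 0 0; 1 -1 -0.7 0 0; 1 -1 -0.7 0 0; 1 -1 -0.7 0 0; 1 -1 -0.7 0 0; 1 -1 -0.7 0 0; 1 -1 -0.7 0 0; 1 -1 -0.7 0 0; 1 -1 -0.7 0 0", newtons=40)

```text
clock: 1.6
eef_pos: [341.5, 301.9, 343.1]
tcp_rot: [-3.141, -0.0, 2.661]
contact_force: [1.0, 0.7, -0.5]
opening: 1.001
```

>>> carry_out(rows="1 -1 -0.7 0 0; 1 -1 -0.7 0 0; 1 -1 -0.7 0 0; 1 -1 -0.7 0 0; 1 -1 -0.7 0 0; 1 -1 -0.7 0 0; 1 -1 -0.7 0 0; 1 -1 -0.7 0 0; 1 -1 -0.7 0 0; 1 -0.8 -0.7 0 0; 1 0 0 0 0; 1 0 0 0 0")

```text
clock: 3.1
eef_pos: [504.3, -18.7, 343.0]
tcp_rot: [-3.142, -0.001, 2.66]
contact_force: [-0.7, 0.3, 0.3]
opening: 1.001
```

```bash
cat > st.py <<'E'
from ov import *
T=np.load("T.npy")
C=DC+53*NRM+np.array([-5.4,0,2.6])
def boxpos(): 
    s=r.sense(); p=Ro.from_euler('z',-T[2]).apply(s["eef_pos"]-[T[0],T[1],0]); return s,p
def report(tgt=None):
    s,p=boxpos(); print(round(s["clock"],2),"tool in box",p.round(1),"F",np.round(s["contact_force"],1),"open",round(s["opening"],3),"yaw",round(s["tcp_rot"][2],3))
    v=p-C; a=np.degrees(np.arctan2(-v[1],v@UP)); print("dial angle",a.round(1),"rad",np.hypot(v[1],v@UP).round(1),"off",(v@NRM).round(1))
    if tgt is not None:
        d=tgt-p; print("need units",(np.array([-d[0],d[1],-d[2]])/30).round(3))
    return p
E
python3 - <<'E'
from st import *
report(C+34*dvec(-89)+[0,0,60])
E
```

```text
3.1 tool in box [-64.9 127.7 343. ] F [-0.7  0.3  0.3] open 1.001 yaw 2.66
dial angle -37.0 rad 95.9 off 226.1
need units [-0.889 -0.79   5.903]
```

>>> carry_out(rows="0.6 -0.89 -0.79 1 0; 0.6 0 0 1 0; 0.6 0 0 1 0; 0.6 0 0 1 0; 0.6 0 0 1 0; 0.6 0 0 1 0; 0.6 0 0 0 0; 0.6 0 0 0 0")

```text
clock: 4.1
eef_pos: [518.0, -51.8, 164.3]
tcp_rot: [3.141, 0.001, 2.661]
contact_force: [0.6, -0.3, -0.2]
opening: 0.601
```

```bash
python3 - <<'E'
from st import *
report(C+34*dvec(-89))
for n in("top","scene"):
    im=r.grab_frame(n);x,y=(160,100) if n=="top" else (190,80)
    cv2.imwrite(f"pics/{n}1.png",im); cv2.imwrite(f"pics/{n}1z.png",cv2.resize(im[y:y+160,x:x+200],None,fx=3.5,fy=3.5))
E
```

```text
4.1 tool in box [-37.5 104.6 164.3] F [ 0.6 -0.3 -0.2] open 0.601 yaw 2.661
dial angle -53.1 rad 43.3 off 52.6
need units [ 0.026 -0.02   1.948]
```

View pics/top1z.png

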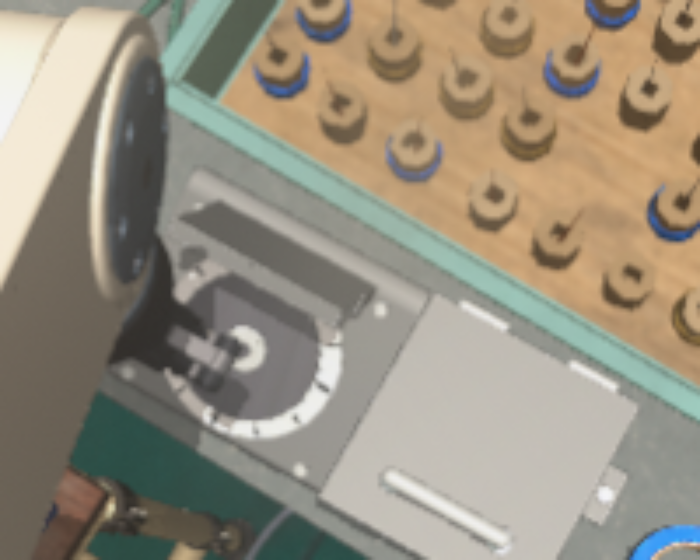

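View pics/scene1z.png

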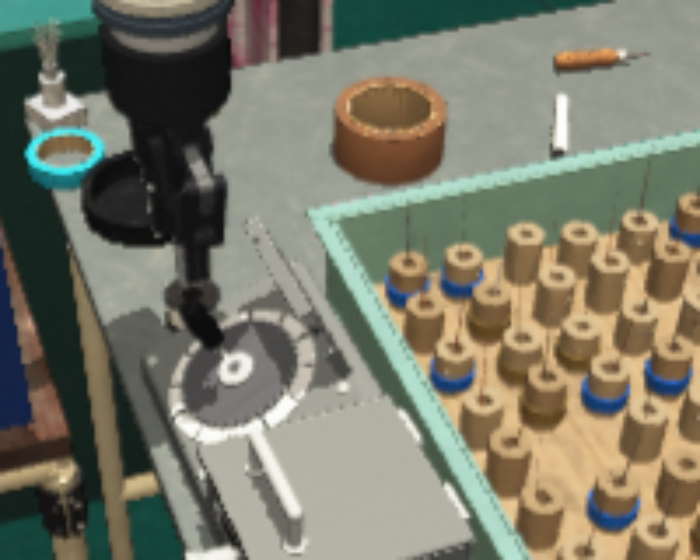

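>>> carry_out(rows="0.6 0 0 0.7 0; 0.6 0 0 0.7 0; 0.6 0 0 0.55 0; 0.3 0 0 0 0; 0.15 0 0 0 0; 0.1 0 0 0 0; 0.1 0 0 0 0", newtons=40)

```text
clock: 5.08
eef_pos: [518.2, -52.1, 105.6]
tcp_rot: [3.14, 0.001, 2.661]
contact_force: [0.4, 5.4, 4.5]
opening: 0.196
```

```bash
python3 - <<'E'
from st import *
report(C+34*dvec(-89))
for n in("top","scene"):
    im=r.grab_frame(n);x,y=(160,100) if n=="top" else (190,80)
    cv2.imwrite(f"pics/{n}2.png",im); cv2.imwrite(f"pics/{n}2z.png",cv2.resize(im[y+20:y+160,x+20:x+160],None,fx=4,fy=4,interpolation=2))
E
```

```text
5.08 tool in box [-37.2 104.5 105.6] F [0.4 5.4 4.5] open 0.196 yaw 2.661
dial angle -87.6 rad 34.5 off -0.7
need units [ 0.036 -0.016 -0.01 ]
```

View pics/scene2z.png

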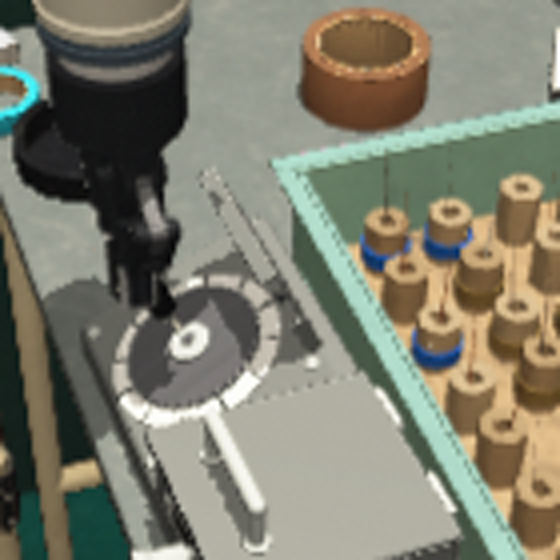

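```bash
cat > gen.py <<'E'
import numpy as np,sys
def rows(a0,a1,step=15,R=34,start=None):
    n=max(1,int(np.ceil(abs(a1-a0)/step-1e-6)))
    t=np.radians(np.linspace(a0,a1,n+1)); f=R/30
    P=np.round(np.c_[-f*.9063*np.cos(t),-f*np.sin(t),-f*.4226*np.cos(t)],2)
    D=np.diff(P,axis=0)
    return "; ".join("0.1 %.2f %.2f %.2f 0"%tuple(d+0) for d in D)
if __name__=="__main__":
    print(rows(*map(float,sys.argv[1:])))
E
python3 gen.py -88 -75; for a in -75 105; do echo; python3 gen.py $a $((a+180)); done
```

```text
0.1 -0.23 -0.04 -0.10 0

0.1 -0.24 -0.11 -0.12 0; 0.1 -0.22 -0.18 -0.10 0; 0.1 -0.16 -0.23 -0.07 0; 0.1 -0.10 -0.28 -0.05 0; 0.1 -0.04 -0.29 -0.02 0; 0.1 0.04 -0.29 0.02 0; 0.1 0.10 -0.28 0.05 0; 0.1 0.16 -0.23 0.07 0; 0.1 0.22 -0.18 0.10 0; 0.1 0.24 -0.11 0.12 0; 0.1 0.27 -0.04 0.12 0; 0.1 0.27 0.04 0.12 0

0.1 0.24 0.11 0.12 0; 0.1 0.22 0.18 0.10 0; 0.1 0.16 0.23 0.07 0; 0.1 0.10 0.28 0.05 0; 0.1 0.04 0.29 0.02 0; 0.1 -0.04 0.29 -0.02 0; 0.1 -0.10 0.28 -0.05 0; 0.1 -0.16 0.23 -0.07 0; 0.1 -0.22 0.18 -0.10 0; 0.1 -0.24 0.11 -0.12 0; 0.1 -0.27 0.04 -0.12 0; 0.1 -0.27 -0.04 -0.12 0
```

First, cautiously to about −45° and look at the forces.

>>> carry_out(rows="0.1 -0.20 -0.04 -0.10 0; 0.1 -0.24 -0.11 -0.12 0; 0.1 -0.22 -0.18 -0.10 0; 0.1 0 0 0 0")

```text
clock: 5.68
eef_pos: [535.3, -70.7, 116.8]
tcp_rot: [3.138, 0.009, 2.66]
contact_force: [9.1, 4.1, 8.0]
opening: 0.197
```

```bash
python3 - <<'E'
from st import *
report(C+34*dvec(-45))
E
```

```text
5.67 tool in box [-13.4  95.8 116.8] F [9.1 4.1 8. ] open 0.197 yaw 2.66
dial angle -43.0 rad 37.9 off -0.6
need units [ 0.12  -0.059  0.032]
```

>>> carry_out(rows="0.1 0 0 0 0; 0.1 0 0 0 0")

```text
clock: 5.92
eef_pos: [535.2, -70.5, 116.7]
tcp_rot: [3.138, 0.009, 2.66]
contact_force: [9.4, 4.3, 5.9]
opening: 0.195
```

```bash
python3 - <<'E'
from st import *
report(C+34*dvec(-45))
for n in("top","scene"):
    cv2.imwrite(f"pics/{n}3.png",r.grab_frame(n)); overlay(n,f"pics/{n}3.png",-45,f"pics/{n}3o.png",T)
E
```

```text
5.92 tool in box [-13.6  95.9 116.7] F [9.4 4.3 5.9] open 0.195 yaw 2.66
dial angle -43.3 rad 37.8 off -0.6
need units [ 0.114 -0.064  0.031]
```

View pics/top3o.png

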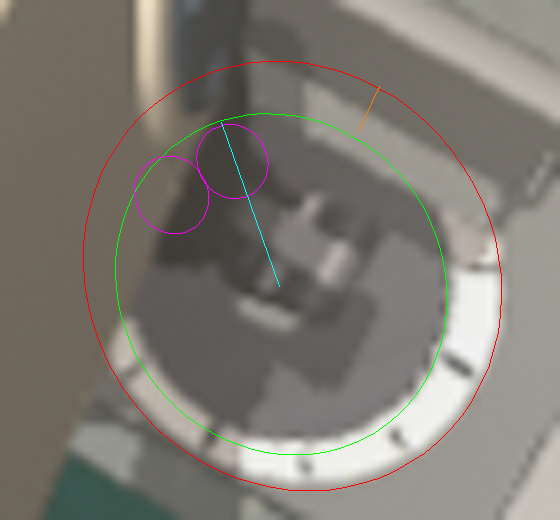

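View pics/scene3o.png

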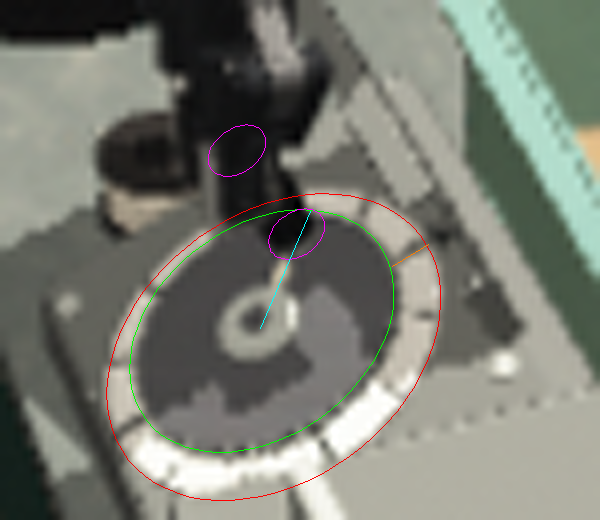

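>>> carry_out(rows="0.1 -0.13 0.04 -0.05 0; 0.1 0 0 0 0")

```text
clock: 6.28
eef_pos: [535.9, -71.2, 117.0]
tcp_rot: [3.141, 0.003, 2.661]
contact_force: [1.2, 3.6, 8.6]
opening: 0.196
```

```bash
python3 - <<'E'
from st import *
report(C+34*dvec(-45))
E
python3 gen.py -48 0 16; python3 gen.py 0 90
```

```text
6.28 tool in box [-12.7  95.7 117. ] F [1.2 3.6 8.6] open 0.196 yaw 2.661
dial angle -42.0 rad 38.3 off -0.8
need units [ 0.145 -0.054  0.039]
0.1 -0.18 -0.24 -0.09 0; 0.1 -0.12 -0.29 -0.05 0; 0.1 -0.04 -0.31 -0.02 0
0.1 0.04 -0.29 0.02 0; 0.1 0.10 -0.28 0.05 0; 0.1 0.16 -0.23 0.07 0; 0.1 0.22 -0.18 0.10 0; 0.1 0.24 -0.11 0.12 0; 0.1 0.27 -0.04 0.12 0
```

>>> carry_out(rows="0.5 0 0 0 0; 0.5 0 0 0 0; 0.4 0.17 0 0 0; 0.1 0 0 0 0; 0.1 0 0 0 0; 0.1 0 0 0 0")

```text
clock: 7.02
eef_pos: [529.4, -68.5, 115.8]
tcp_rot: [-3.141, -0.001, 2.661]
contact_force: [-3.3, 1.1, 3.2]
opening: 0.178
```

```bash
python3 - <<'E'
from st import *
report(C+34*dvec(-48))
cv2.imwrite("pics/scene4.png",r.grab_frame("scene")); overlay("scene","pics/scene4.png",-48,"pics/scene4o.png",T)
E
```

```text
7.03 tool in box [-19.6  95.  115.8] F [-3.3  1.1  3.2] open 0.178 yaw 2.661
dial angle -49.1 rad 33.1 off 1.1
need units [-0.049  0.008  0.019]
```

View pics/scene4o.png

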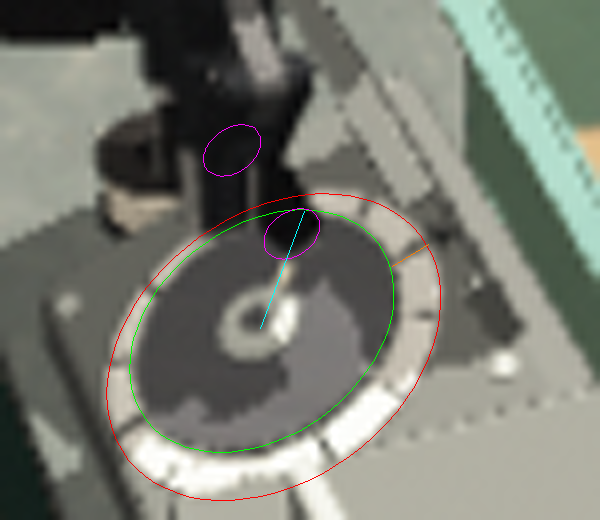

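```bash
python3 gen.py -46 -1; python3 gen.py -1 104; python3 gen.py 104 284
```

```text
0.1 -0.17 -0.24 -0.08 0; 0.1 -0.11 -0.27 -0.05 0; 0.1 -0.04 -0.29 -0.02 0
0.1 0.03 -0.29 0.02 0; 0.1 0.10 -0.28 0.04 0; 0.1 0.16 -0.24 0.08 0; 0.1 0.21 -0.18 0.09 0; 0.1 0.25 -0.12 0.12 0; 0.1 0.26 -0.04 0.12 0; 0.1 0.27 0.03 0.13 0
0.1 0.25 0.11 0.11 0; 0.1 0.21 0.17 0.10 0; 0.1 0.17 0.24 0.08 0; 0.1 0.11 0.27 0.05 0; 0.1 0.04 0.29 0.02 0; 0.1 -0.03 0.29 -0.02 0; 0.1 -0.10 0.28 -0.04 0; 0.1 -0.16 0.24 -0.08 0; 0.1 -0.21 0.18 -0.09 0; 0.1 -0.25 0.12 -0.12 0; 0.1 -0.26 0.04 -0.12 0; 0.1 -0.27 -0.03 -0.13 0
```

>>> carry_out(rows="0.1 -0.17 -0.24 -0.08 0; 0.1 -0.11 -0.27 -0.05 0; 0.1 -0.04 -0.29 -0.02 0; 0.1 0 0 0 0")

```text
clock: 7.58
eef_pos: [525.9, -94.9, 120.1]
tcp_rot: [-3.141, -0.003, 2.66]
contact_force: [-6.5, 2.7, 4.2]
opening: 0.172
```

```bash
python3 - <<'E'
from st import *
report(C+34*dvec(-1))
E
```

```text
7.58 tool in box [-10.5  70.  120.1] F [-6.5  2.7  4.2] open 0.172 yaw 2.66
dial angle -0.1 rad 31.8 off 1.2
need units [-0.083  0.019  0.005]
```

>>> carry_out(rows="0.1 0.03 -0.29 0.02 0; 0.1 0.10 -0.28 0.04 0; 0.1 0.16 -0.24 0.08 0; 0.1 0.21 -0.18 0.09 0; 0.1 0.25 -0.12 0.12 0; 0.1 0.26 -0.04 0.12 0; 0.1 0 0 0 0")

```text
clock: 8.45
eef_pos: [484.7, -110.9, 106.6]
tcp_rot: [3.141, 0.0, 2.66]
contact_force: [-1.8, 5.3, 6.0]
opening: 0.174
```

```bash
python3 - <<'E'
from st import *
report(C+34*dvec(89))
for n in("top","scene"):
    cv2.imwrite(f"pics/{n}5.png",r.grab_frame(n)); overlay(n,f"pics/{n}5.png",89,f"pics/{n}5o.png",T)
E
```

```text
8.45 tool in box [-39.7  36.8 106.6] F [-1.8  5.3  6. ] open 0.174 yaw 2.66
dial angle 90.7 rad 33.2 off 1.2
need units [-0.048 -0.025  0.022]
```

View pics/scene5o.png

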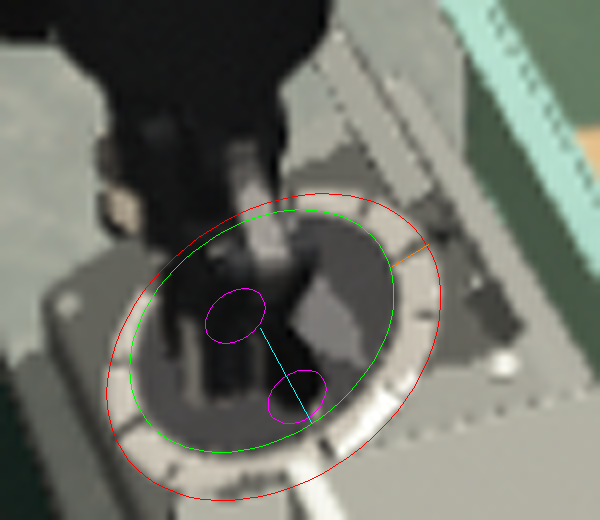

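View pics/top5o.png

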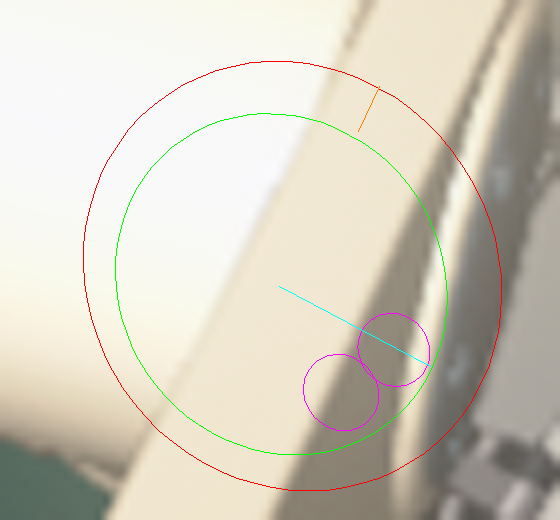

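```bash
python3 gen.py 89 269; python3 gen.py 269 449
```

```text
0.1 0.27 0.03 0.13 0; 0.1 0.25 0.11 0.11 0; 0.1 0.21 0.17 0.10 0; 0.1 0.17 0.24 0.08 0; 0.1 0.11 0.27 0.05 0; 0.1 0.04 0.29 0.02 0; 0.1 -0.03 0.29 -0.02 0; 0.1 -0.10 0.28 -0.04 0; 0.1 -0.16 0.24 -0.08 0; 0.1 -0.21 0.18 -0.09 0; 0.1 -0.25 0.12 -0.12 0; 0.1 -0.26 0.04 -0.12 0
0.1 -0.27 -0.03 -0.13 0; 0.1 -0.25 -0.11 -0.11 0; 0.1 -0.21 -0.17 -0.10 0; 0.1 -0.17 -0.24 -0.08 0; 0.1 -0.11 -0.27 -0.05 0; 0.1 -0.04 -0.29 -0.02 0; 0.1 0.03 -0.29 0.02 0; 0.1 0.10 -0.28 0.04 0; 0.1 0.16 -0.24 0.08 0; 0.1 0.21 -0.18 0.09 0; 0.1 0.25 -0.12 0.12 0; 0.1 0.26 -0.04 0.12 0
```

>>> carry_out(rows="0.1 0.27 0.03 0.13 0; 0.1 0.25 0.11 0.11 0; 0.1 0.21 0.17 0.10 0; 0.1 0.17 0.24 0.08 0; 0.1 0.11 0.27 0.05 0; 0.1 0.04 0.29 0.02 0; 0.1 -0.03 0.29 -0.02 0; 0.1 -0.10 0.28 -0.04 0; 0.1 -0.16 0.24 -0.08 0; 0.1 -0.21 0.18 -0.09 0; 0.1 -0.25 0.12 -0.12 0; 0.1 -0.26 0.04 -0.12 0")

```text
clock: 10.05
eef_pos: [515.1, -50.0, 105.8]
tcp_rot: [3.141, -0.001, 2.661]
contact_force: [-2.9, 2.9, 4.2]
opening: 0.174
```

```bash
python3 - <<'E'
from st import *
report(C+34*dvec(269))
E
```

```text
10.05 tool in box [-40.9 104.9 105.8] F [-2.9  2.9  4.2] open 0.174 yaw 2.661
dial angle -93.1 rad 34.9 off 1.1
need units [-0.054 -0.029  0.015]
```

>>> carry_out(rows="0.1 -0.27 -0.03 -0.13 0; 0.1 -0.25 -0.11 -0.11 0; 0.1 -0.21 -0.17 -0.10 0; 0.1 -0.17 -0.24 -0.08 0; 0.1 -0.11 -0.27 -0.05 0; 0.1 -0.04 -0.29 -0.02 0; 0.1 0.03 -0.29 0.02 0; 0.1 0.10 -0.28 0.04 0; 0.1 0.16 -0.24 0.08 0; 0.1 0.21 -0.18 0.09 0; 0.1 0.25 -0.12 0.12 0; 0.1 0.26 -0.04 0.12 0")

```text
clock: 11.55
eef_pos: [485.7, -111.4, 107.0]
tcp_rot: [3.14, 0.003, 2.66]
contact_force: [-0.1, 5.4, 8.1]
opening: 0.173
```

```bash
python3 - <<'E'
from st import *
report(C+34*dvec(89))
E
```

```text
11.55 tool in box [-38.6  36.8 107. ] F [-0.1  5.4  8.1] open 0.173 yaw 2.66
dial angle 88.7 rad 33.2 off 1.2
need units [-0.012 -0.028  0.037]
```

>>> carry_out(rows="0.1 0.27 0.03 0.13 0; 0.1 0.25 0.11 0.11 0; 0.1 0.21 0.17 0.10 0; 0.1 0.17 0.24 0.08 0; 0.1 0.11 0.27 0.05 0; 0.1 0.04 0.29 0.02 0; 0.1 -0.03 0.29 -0.02 0; 0.1 -0.10 0.28 -0.04 0; 0.1 -0.16 0.24 -0.08 0; 0.1 -0.21 0.18 -0.09 0; 0.1 -0.25 0.12 -0.12 0; 0.1 -0.26 0.04 -0.12 0")

```text
clock: 13.05
eef_pos: [515.2, -50.1, 105.9]
tcp_rot: [3.141, -0.0, 2.66]
contact_force: [-4.0, 4.6, 4.9]
opening: 0.17
```

```bash
python3 - <<'E'
from st import *
report(C+34*dvec(269))
E
python3 gen.py -91 -30
```

```text
13.05 tool in box [-40.8 104.8 105.9] F [-4.   4.6  4.9] open 0.17 yaw 2.66
dial angle -92.8 rad 34.9 off 1.1
need units [-0.05  -0.028  0.017]
0.1 -0.22 -0.02 -0.10 0; 0.1 -0.21 -0.07 -0.10 0; 0.1 -0.19 -0.12 -0.09 0; 0.1 -0.16 -0.16 -0.07 0; 0.1 -0.13 -0.19 -0.06 0
```

>>> carry_out(rows="0.1 -0.22 -0.02 -0.10 0; 0.1 -0.21 -0.07 -0.10 0; 0.1 -0.19 -0.12 -0.09 0; 0.1 -0.16 -0.16 -0.07 0; 0.1 -0.13 -0.19 -0.06 0; 0.1 0 0 0 0; 0.1 0 0 0 0")

```text
clock: 13.92
eef_pos: [530.5, -78.5, 118.4]
tcp_rot: [-3.141, -0.001, 2.66]
contact_force: [-6.3, 0.7, 5.9]
opening: 0.176
```

```bash
python3 - <<'E'
from st import *
report(C+34*dvec(-30))
cv2.imwrite("pics/scene6.png",r.grab_frame("scene")); overlay("scene","pics/scene6.png",-30,"pics/scene6o.png",T)
E
```

```text
13.93 tool in box [-14.   86.7 118.4] F [-6.3  0.7  5.9] open 0.176 yaw 2.66
dial angle -31.0 rad 32.5 off 1.1
need units [-0.064  0.01   0.01 ]
```

View pics/scene6o.png

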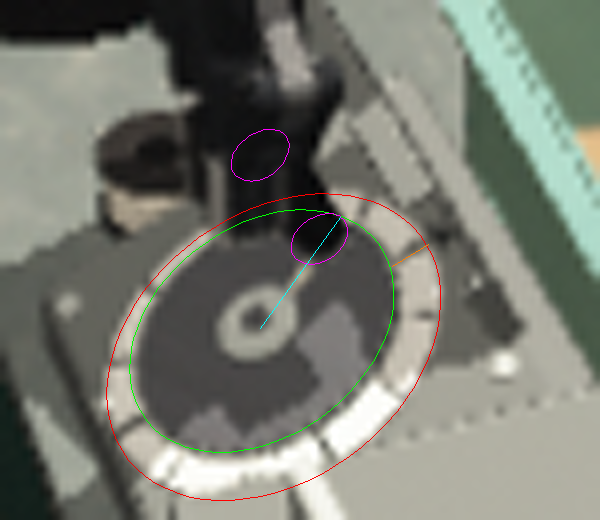

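```bash
python3 gen.py -30 -210; python3 gen.py -210 -390;  python3 gen.py -390 -480
```

```text
0.1 0.16 0.23 0.07 0; 0.1 0.22 0.18 0.10 0; 0.1 0.24 0.11 0.12 0; 0.1 0.27 0.04 0.12 0; 0.1 0.27 -0.04 0.12 0; 0.1 0.24 -0.11 0.12 0; 0.1 0.22 -0.18 0.10 0; 0.1 0.16 -0.23 0.07 0; 0.1 0.10 -0.28 0.05 0; 0.1 0.04 -0.29 0.02 0; 0.1 -0.04 -0.29 -0.02 0; 0.1 -0.10 -0.28 -0.05 0
0.1 -0.16 -0.23 -0.07 0; 0.1 -0.22 -0.18 -0.10 0; 0.1 -0.24 -0.11 -0.12 0; 0.1 -0.27 -0.04 -0.12 0; 0.1 -0.27 0.04 -0.12 0; 0.1 -0.24 0.11 -0.12 0; 0.1 -0.22 0.18 -0.10 0; 0.1 -0.16 0.23 -0.07 0; 0.1 -0.10 0.28 -0.05 0; 0.1 -0.04 0.29 -0.02 0; 0.1 0.04 0.29 0.02 0; 0.1 0.10 0.28 0.05 0
0.1 0.16 0.23 0.07 0; 0.1 0.22 0.18 0.10 0; 0.1 0.24 0.11 0.12 0; 0.1 0.27 0.04 0.12 0; 0.1 0.27 -0.04 0.12 0; 0.1 0.24 -0.11 0.12 0
```

>>> carry_out(rows="0.1 0.16 0.23 0.07 0; 0.1 0.22 0.18 0.10 0; 0.1 0.24 0.11 0.12 0; 0.1 0.27 0.04 0.12 0; 0.1 0.27 -0.04 0.12 0; 0.1 0.24 -0.11 0.12 0; 0.1 0.22 -0.18 0.10 0; 0.1 0.16 -0.23 0.07 0; 0.1 0.10 -0.28 0.05 0; 0.1 0.04 -0.29 0.02 0; 0.1 -0.04 -0.29 -0.02 0; 0.1 -0.10 -0.28 -0.05 0")

```text
clock: 15.48
eef_pos: [467.3, -84.0, 93.6]
tcp_rot: [-3.141, -0.001, 2.661]
contact_force: [-2.6, 2.3, 5.0]
opening: 0.171
```

```bash
python3 - <<'E'
from st import *
report(C+34*dvec(-210))
E
```

```text
15.47 tool in box [-67.6  52.6  93.6] F [-2.6  2.3  5. ] open 0.171 yaw 2.661
dial angle 150.8 rad 35.7 off 1.2
need units [-0.069  0.013  0.013]
```

>>> carry_out(rows="0.1 -0.16 -0.23 -0.07 0; 0.1 -0.22 -0.18 -0.10 0; 0.1 -0.24 -0.11 -0.12 0; 0.1 -0.27 -0.04 -0.12 0; 0.1 -0.27 0.04 -0.12 0; 0.1 -0.24 0.11 -0.12 0; 0.1 -0.22 0.18 -0.10 0; 0.1 -0.16 0.23 -0.07 0; 0.1 -0.10 0.28 -0.05 0; 0.1 -0.04 0.29 -0.02 0; 0.1 0.04 0.29 0.02 0; 0.1 0.10 0.28 0.05 0")

```text
clock: 16.98
eef_pos: [530.7, -78.3, 118.3]
tcp_rot: [-3.14, -0.001, 2.661]
contact_force: [-8.0, -0.4, 7.3]
opening: 0.179
```

```bash
python3 - <<'E'
from st import *
report(C+34*dvec(-30))
E
```

```text
16.98 tool in box [-14.   87.  118.3] F [-8.  -0.4  7.3] open 0.179 yaw 2.661
dial angle -31.4 rad 32.6 off 1.1
need units [-0.064  0.001  0.009]
```

>>> carry_out(rows="0.1 0.16 0.23 0.07 0; 0.1 0.22 0.18 0.10 0; 0.1 0.24 0.11 0.12 0; 0.1 0.27 0.04 0.12 0; 0.1 0.27 -0.04 0.12 0; 0.1 0.12 -0.05 0.06 0; 0.1 0 0 0 0; 0.1 0 0 0 0")

```text
clock: 17.98
eef_pos: [504.7, -47.1, 100.9]
tcp_rot: [3.14, 0.001, 2.66]
contact_force: [-0.2, 10.2, 5.1]
opening: 0.174
```

```bash
python3 - <<'E'
from st import *
report(C+34*dvec(-120))
cv2.imwrite("pics/scene7.png",r.grab_frame("scene")); overlay("scene","pics/scene7.png",-120,"pics/scene7o.png",T)
E
```

```text
17.98 tool in box [-51.5 102.6 100.9] F [-0.2 10.2  5.1] open 0.174 yaw 2.66
dial angle -112.5 rad 35.3 off 1.1
need units [ 0.09  -0.107  0.083]
```

View pics/scene7o.png

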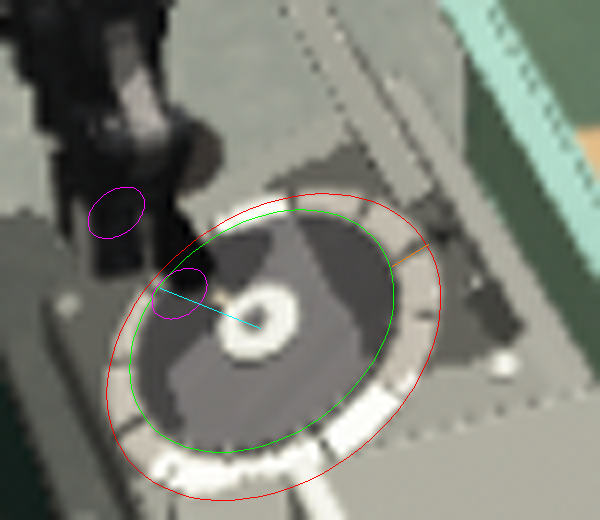

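>>> carry_out(rows="0.1 0.12 -0.06 0.06 0; 0.1 0 0 0 0; 0.1 0 0 0 0")

```text
clock: 18.4
eef_pos: [500.3, -46.9, 99.1]
tcp_rot: [3.14, 0.0, 2.66]
contact_force: [-2.3, 10.6, 4.7]
opening: 0.175
```

```bash
python3 - <<'E'
from st import *
report(C+34*dvec(-120))
im=r.grab_frame("scene");cv2.imwrite("pics/scene8.png",im); overlay("scene","pics/scene8.png",-120,"pics/scene8o.png",T,(235,160,50,45))
s=r.sense()
E
```

```text
18.4 tool in box [-55.4 100.7  99.1] F [-2.3 10.6  4.7] open 0.175 yaw 2.66
dial angle -120.1 rad 35.6 off 1.1
need units [-0.041 -0.043  0.021]
```

View pics/scene8o.png

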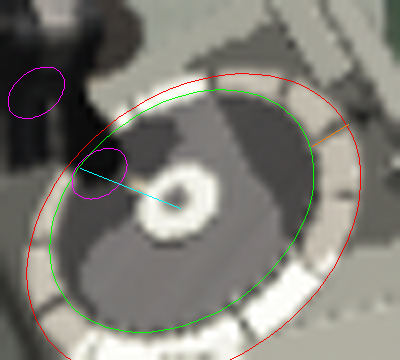

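```bash
python3 - <<'E'
from ov import *
T=np.load("T.npy")
for a in (-120,-116,-112,-108,-104,-100):
    print(a,[((proj("scene",B(T,DC+r_*dvec(a)+8*NRM))[0]-[235,160]+.5)*8).round(0).tolist() for r_ in(0,20,24,34)])
im=cv2.imread("pics/scene8.png")[172:192,243:273]
cv2.imwrite("pics/z8.png",cv2.resize(im,None,fx=20,fy=20,interpolation=cv2.INTER_NEAREST))
E
```

```text
-120 [[180.0, 209.0], [134.0, 190.0], [125.0, 186.0], [102.0, 177.0]]
-116 [[180.0, 209.0], [137.0, 187.0], [128.0, 182.0], [107.0, 171.0]]
-112 [[180.0, 209.0], [139.0, 183.0], [131.0, 178.0], [112.0, 166.0]]
-108 [[180.0, 209.0], [143.0, 180.0], [135.0, 174.0], [117.0, 160.0]]
-104 [[180.0, 209.0], [146.0, 177.0], [139.0, 171.0], [122.0, 155.0]]
-100 [[180.0, 209.0], [149.0, 174.0], [143.0, 167.0], [128.0, 150.0]]
```

View pics/z8.png

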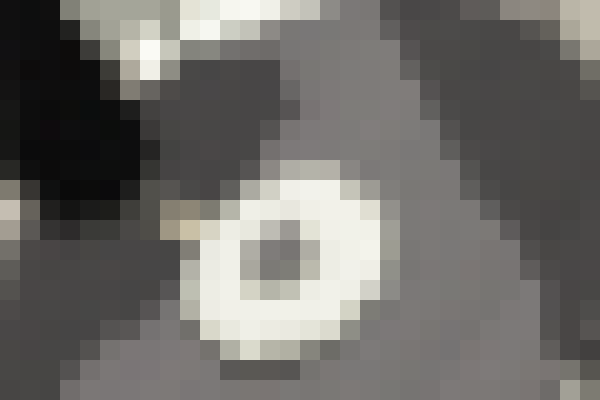

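```bash
python3 - <<'E'
from ov import *
from scipy.optimize import least_squares
P=np.array([[-19.6,95,115.8],[-10.5,70,120.1],[-39.7,36.8,106.6],[-40.9,104.9,105.8],[-38.6,36.8,107],[-40.8,104.8,105.9],[-14,86.7,118.4],[-67.6,52.6,93.6],[-14,87,118.3],[-51.5,102.6,100.9],[-55.4,100.7,99.1]])
u=P@UP; y=P[:,1]
s=least_squares(lambda c:np.hypot(u-c[0],y-c[1])-34,[-10,70]);print(s.x,s.fun.round(1))
s2=least_squares(lambda c:np.hypot(u-c[0],y-c[1])-c[2],[-10,70,34]);print(s2.x,s2.fun.round(1))
print(np.degrees(np.arctan2(-(y-s.x[1]),u-s.x[0])).round(1))
E
```

```text
[ 7.3287779  70.70717871] [ 0.  -0.1 -0.   0.2  0.   0.1  0.   0.2  0.1 -0.1 -0.2]
[ 7.31679105 70.69593112 34.03009119] [ 0.  -0.1 -0.1  0.2 -0.   0.1 -0.   0.2  0.1 -0.2 -0.2]
[ -45.5    1.2   87.1  -89.5   85.1  -89.2  -28.   148.1  -28.5 -109.6
 -117.6]
```

>>> carry_out(rows="0.1 0.05 -0.03 0.02 0; 0.1 0 0 0 0")

```text
clock: 18.7
eef_pos: [498.6, -47.0, 98.5]
tcp_rot: [3.14, 0.0, 2.66]
contact_force: [-1.1, 9.1, 4.1]
opening: 0.171
```

```bash
cat >> st.py <<'E'
def kin():
    s,p=boxpos(); print(round(s["clock"],2),p.round(1),"kin",np.degrees(np.arctan2(-(p[1]-70.7),p@UP-7.33)).round(1),"F",np.round(s["contact_force"],1))
E
python3 - <<'E'
from st import *
kin()
E
python3 gen.py -120 60
```

```text
18.7 [-56.9  99.9  98.5] kin -120.6 F [-1.1  9.1  4.1]
0.1 -0.24 0.11 -0.12 0; 0.1 -0.27 0.04 -0.12 0; 0.1 -0.27 -0.04 -0.12 0; 0.1 -0.24 -0.11 -0.12 0; 0.1 -0.22 -0.18 -0.10 0; 0.1 -0.16 -0.23 -0.07 0; 0.1 -0.10 -0.28 -0.05 0; 0.1 -0.04 -0.29 -0.02 0; 0.1 0.04 -0.29 0.02 0; 0.1 0.10 -0.28 0.05 0; 0.1 0.16 -0.23 0.07 0; 0.1 0.22 -0.18 0.10 0
```

>>> carry_out(rows="0.1 -0.24 0.11 -0.12 0; 0.1 -0.27 0.04 -0.12 0; 0.1 -0.27 -0.04 -0.12 0; 0.1 -0.24 -0.11 -0.12 0; 0.1 -0.22 -0.18 -0.10 0; 0.1 -0.16 -0.23 -0.07 0; 0.1 -0.10 -0.28 -0.05 0; 0.1 -0.04 -0.29 -0.02 0; 0.1 0.04 -0.29 0.02 0; 0.1 0.10 -0.28 0.05 0; 0.1 0.16 -0.23 0.07 0; 0.1 0 0 0 0")

```text
clock: 20.2
eef_pos: [504.8, -112.2, 115.2]
tcp_rot: [-3.141, -0.003, 2.66]
contact_force: [-4.9, 6.4, 4.1]
opening: 0.172
```

```bash
python3 - <<'E'
from st import *
kin()
E
```

```text
20.2 [-21.3  44.9 115.2] kin 49.4 F [-4.9  6.4  4.1]
```

>>> carry_out(rows="0.1 0.15 -0.12 0.07 0; 0.1 0 0 0 0; 0.1 0 0 0 0")

```text
clock: 20.58
eef_pos: [499.9, -113.2, 113.3]
tcp_rot: [3.141, -0.002, 2.66]
contact_force: [-3.3, 6.7, 5.0]
opening: 0.173
```

```bash
python3 - <<'E'
from st import *
kin()
cv2.imwrite("pics/scene9.png",r.grab_frame("scene")); overlay("scene","pics/scene9.png",60,"pics/scene9o.png",T)
E
```

```text
20.57 [-25.2  41.8 113.3] kin 58.5 F [-3.3  6.7  5. ]
```

View pics/scene9o.png

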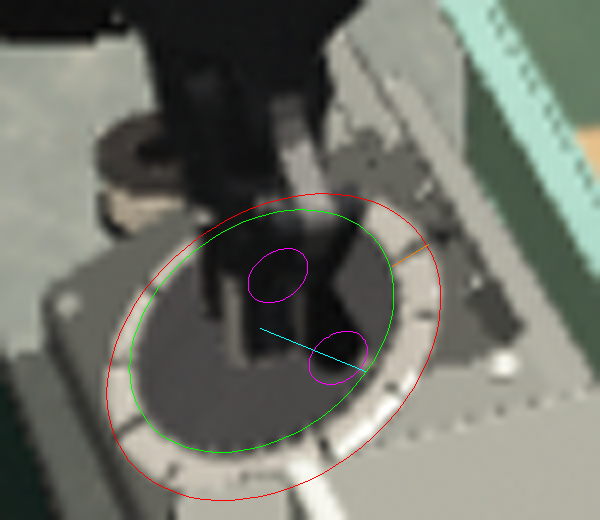

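>>> carry_out(rows="0.1 0.05 0.04 0.02 0; 0.1 0 0 0 0")

```text
clock: 20.88
eef_pos: [499.9, -112.6, 113.3]
tcp_rot: [-3.141, 0.001, 2.661]
contact_force: [-4.3, -2.1, 6.7]
opening: 0.174
```

```bash
python3 - <<'E'
from st import *
kin()
E
```

```text
20.88 [-25.4  42.3 113.3] kin 58.3 F [-4.3 -2.1  6.7]
```

>>> carry_out(rows="0.5 0 0 0 0; 0.5 0 0 0 0; 0.5 0 0 -1 0; 0.5 0 0 -1 0; 0.3 0 -1 -1 0; 0 0 -1 0 0; 0 1 -1 0 0; 0 1 -1 0 0; 0 1 -1 0 0; 0 0 0 0 0")

```text
clock: 22.12
eef_pos: [348.4, -203.2, 202.7]
tcp_rot: [-3.141, -0.001, 2.659]
contact_force: [0.3, -0.3, 0.1]
opening: 0.003
```

```bash
python3 - <<'E'
from st import *
report()
for n in("top","scene"):
    cv2.imwrite(f"pics/{n}10.png",r.grab_frame(n)); overlay(n,f"pics/{n}10.png",59,f"pics/{n}10o.png",T)
E
```

```text
22.12 tool in box [-117.9 -108.1  202.7] F [ 0.3 -0.3  0.1] open 0.003 yaw 2.659
dial angle 99.8 rad 180.7 off 121.4
```

View pics/scene10o.png

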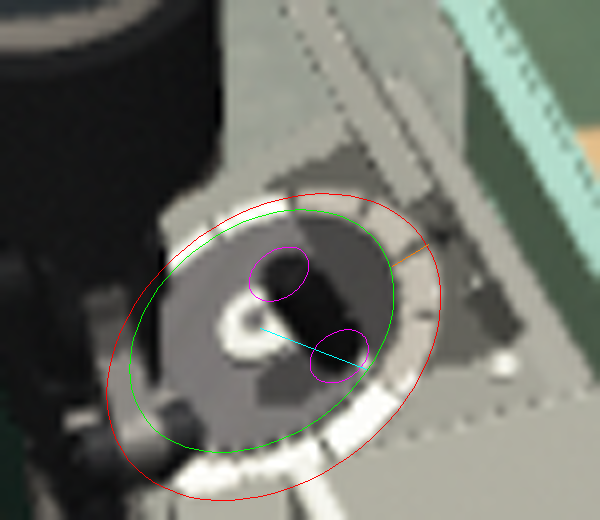

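View pics/top10.png

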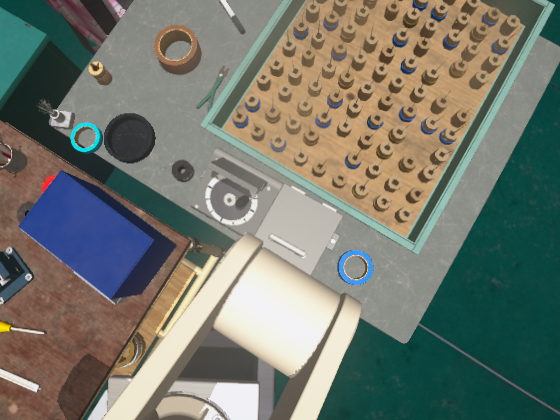

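View pics/top10o.png

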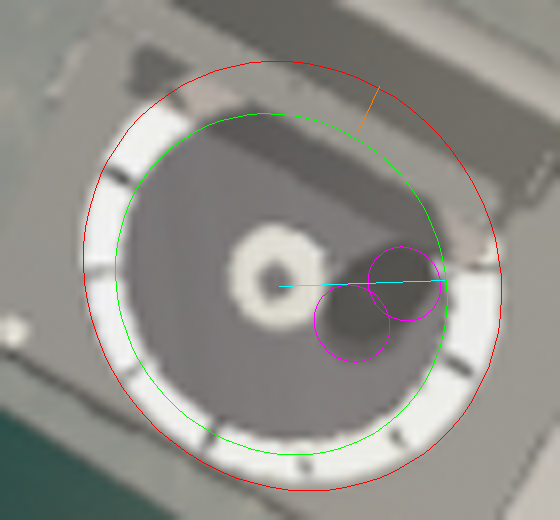

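>>> carry_out(rows="0 -0.87 -0.33 0 0; 0 0 0 1 0; 0 0 0 1 0; 0 0 0 1 0; 0 0 0 0.7 0; 0 0 0 0.67 0; 0 0 0 0 0")

```text
clock: 23.1
eef_pos: [369.5, -223.2, 70.6]
tcp_rot: [3.141, -0.002, 2.661]
contact_force: [0.1, 0.5, 1.4]
opening: -0.001
```

```bash
python3 - <<'E'
from st import *
report()
im=r.grab_frame("scene");cv2.imwrite("pics/s11.png",cv2.resize(im[150:290,200:360],None,fx=4,fy=4,interpolation=2))
E
```

```text
23.1 tool in box [ -89.9 -116.    70.6] F [0.1 0.5 1.4] open -0.001 yaw 2.661
dial angle 108.2 rad 195.8 off -10.2
```

View pics/s11.png

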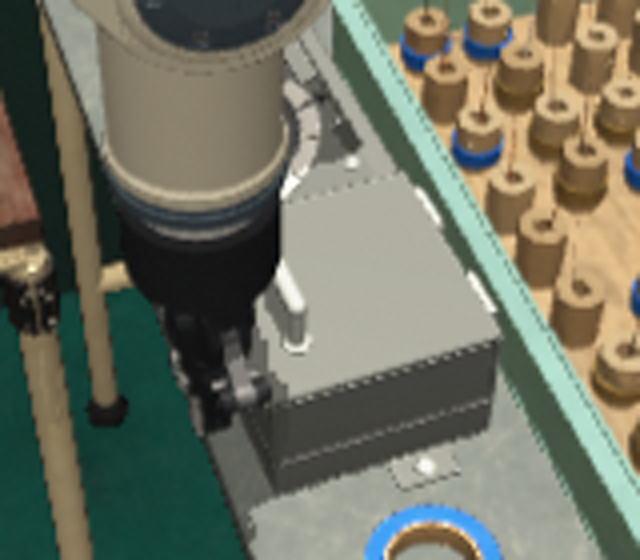

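>>> carry_out(rows="0 0.03 0.2 0 0; 0 0 0.2 0 0; 0 0 0.1 0 0; 0 0 0 0 0")

```text
clock: 23.65
eef_pos: [375.7, -209.9, 72.1]
tcp_rot: [3.142, 0.001, 2.661]
contact_force: [-1.0, -0.2, 0.1]
opening: -0.001
```

```bash
python3 - <<'E'
from st import *
report()
E
```

```text
23.65 tool in box [ -90.5 -101.3   72.1] F [-1.  -0.2  0.1] open -0.001 yaw 2.661
dial angle 109.6 rad 181.9 off -8.5
```

>>> carry_out(rows="0 0 0.15 0 0; 0 0 0.15 0 0; 0 0 0 0 0; 0 0 0 0 0")

```text
clock: 24.15
eef_pos: [379.3, -201.8, 71.7]
tcp_rot: [3.142, -0.001, 2.661]
contact_force: [-0.9, 0.4, 1.3]
opening: -0.002
```

```bash
python3 - <<'E'
from st import *
report()
E
```

```text
24.15 tool in box [-91.1 -92.5  71.7] F [-0.9  0.4  1.3] open -0.002 yaw 2.661
dial angle 110.8 rad 173.9 off -8.7
```

>>> carry_out(rows="0 0 0.15 0 0; 0 0 0.15 0 0; 0 0 0 0 0; 0 0 0 0 0")

```text
clock: 24.65
eef_pos: [383.8, -194.0, 71.8]
tcp_rot: [3.141, 0.0, 2.661]
contact_force: [-0.1, 0.6, 0.7]
opening: 0.002
```

```bash
python3 - <<'E'
from st import *
report()
for n in("top","scene"):
    im=r.grab_frame(n);cv2.imwrite(f"pics/{n}12.png",im)
cv2.imwrite("pics/s12.png",cv2.resize(im[150:290,200:360],None,fx=4,fy=4,interpolation=2))
E
```

```text
24.65 tool in box [-90.7 -83.5  71.8] F [-0.1  0.6  0.7] open 0.002 yaw 2.661
dial angle 111.8 rad 165.3 off -8.7
```

View pics/s12.png

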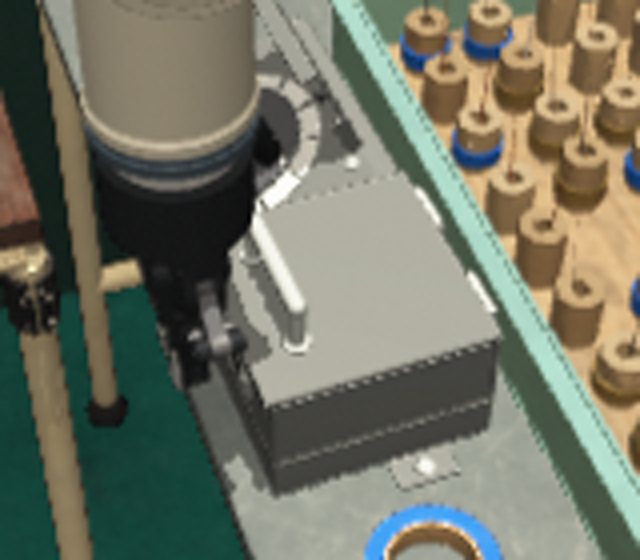

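>>> carry_out(rows="0 0 0.12 0 0; 0 0 0.12 0 0; 0 0 0 0 0; 0 0 0 0 0")

```text
clock: 25.25
eef_pos: [385.3, -190.9, 71.7]
tcp_rot: [-3.136, -0.0, 2.664]
contact_force: [-17.4, -36.3, -1.1]
opening: 0.001
```

```bash
python3 - <<'E'
from st import *
report()
E
```

```text
25.25 tool in box [-90.8 -80.1  71.7] F [-17.4 -36.3  -1.1] open 0.001 yaw 2.664
dial angle 112.3 rad 162.2 off -8.7
```

>>> carry_out(rows="0 0 -0.4 0 0; 0 0.6 0 0 0; 0 0 0 -1 0; 0 0 0 -1 0; 0 0 0 -1 1; 0 0 0 -1 1; 0 0 0 -0.5 1; 0.3 0 0 0 1; 0.5 0 0 0 1; 0.5 0 0 0 1; 0.5 0 0 0 1; 0.5 0 0 0 1")

```text
clock: 26.75
eef_pos: [364.5, -188.8, 206.3]
tcp_rot: [-3.141, -0.001, 1.539]
contact_force: [-0.3, -0.7, -0.5]
opening: 0.499
```

>>> carry_out(rows="0.5 0 0 0 1; 0.5 0 0 0 1; 0.5 0 0 0 1; 0.5 0 0 0 0.25; 0.5 0 0 0 0", newtons=25)

```text
clock: 27.38
eef_pos: [365.1, -189.5, 206.6]
tcp_rot: [-3.141, -0.0, 1.092]
contact_force: [-0.6, -0.3, -0.3]
opening: 0.503
```

```bash
python3 - <<'E'
from st import *
report()
for n in("top","scene"):
    im=r.grab_frame(n);cv2.imwrite(f"pics/{n}13.png",im)
    x,y=(180,130) if n=="top" else (200,150)
    cv2.imwrite(f"pics/{n}13z.png",cv2.resize(im[y:y+140,x:x+170],None,fx=4,fy=4,interpolation=2))
E
```

```text
27.38 tool in box [-109.4  -88.2  206.6] F [-0.6 -0.3 -0.3] open 0.503 yaw 1.092
dial angle 97.7 rad 159.6 off 121.4
```

View pics/top13z.png

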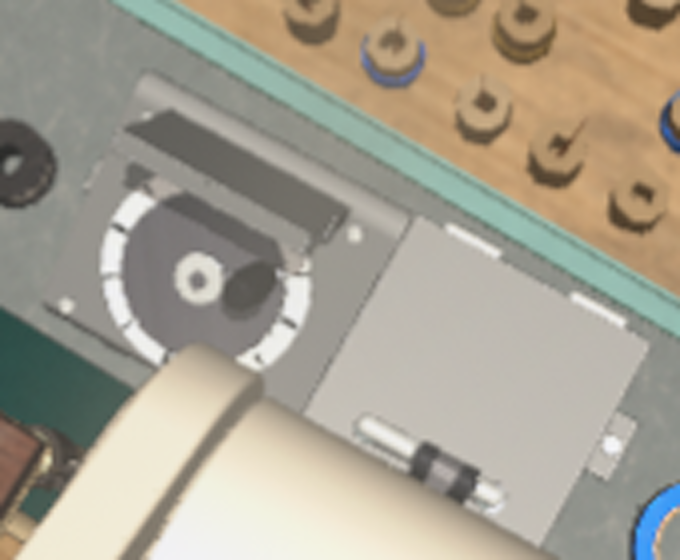

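View pics/scene13z.png

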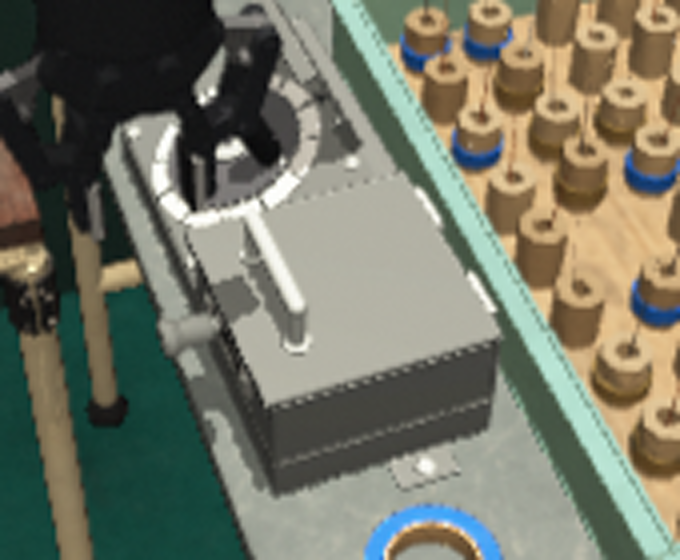

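```bash
python3 - <<'E'
from st import *
for y in (-84,-81,-70,-60): print(y,((proj("scene",B(T,[-100,y,58]))[0]-[200,150]+.5)*4).round(0),proj("scene",B(T,[-100,y,58]))[0])
p=Ro.from_euler('z',-T[2]).apply(tri((304.,254),(304,254))[0]) if 0 else 0
a=tri((215+145/3,130+217/3),(270.75,236.5))[0];b=tri((215+178/3,130+290/3),(304,254))[0]
for q in(a,b):print("handle end",Ro.from_euler('z',-T[2]).apply(q-[T[0],T[1],0]).round(1))
E
```

```text
-84 [176. 371.] [243.61119941 242.32822086]
-81 [175. 367.] [243.17511068 241.3216366 ]
-70 [168. 353.] [241.59191353 237.66719854]
-60 [163. 340.] [240.17382338 234.39375544]
handle end [-40.2 -43.7 121. ]
handle end [ -39.9 -113.4  116. ]
```

>>> carry_out(rows="0.5 0.32 1 0 0; 0.5 0 1 0 0; 0.5 0 0.33 0 0; 0.5 0 0 1 0; 0.5 0 0 1 0; 0.5 0 0 0.85 0; 0.3 0 0 0 0; 0.1 0 0 0 0; 0 0 0 0 0; 0 0 0 0 0", newtons=25)

```text
clock: 28.72
eef_pos: [431.7, -213.7, 121.9]
tcp_rot: [-3.142, 0.0, 1.09]
contact_force: [-4.2, 2.0, 3.1]
opening: 0.106
```

```bash
python3 - <<'E'
from st import *
report()
im=r.grab_frame("scene");cv2.imwrite(f"pics/s14z.png",cv2.resize(im[150:290,200:360],None,fx=4,fy=4,interpolation=2))
# arc increments in tool units: tool y=+boxx, tool z=-z
f=np.radians(np.arange(0,81,6)); a=np.radians(161.8)-f; R=110.5
P=np.c_[R*np.cos(a),-R*np.sin(a)]/30
D=np.diff(np.round(P,2),axis=0); print("; ".join("0 0 %.2f %.2f 0"%tuple(d) for d in D))
E
```

```text
28.73 tool in box [-39.1 -78.9 121.9] F [-4.2  2.   3.1] open 0.106 yaw 1.09
dial angle 87.5 rad 149.0 off 14.9
0 0 0.14 -0.36 0; 0 0 0.18 -0.34 0; 0 0 0.21 -0.33 0; 0 0 0.24 -0.29 0; 0 0 0.27 -0.28 0; 0 0 0.31 -0.24 0; 0 0 0.32 -0.21 0; 0 0 0.34 -0.17 0; 0 0 0.36 -0.14 0; 0 0 0.38 -0.10 0; 0 0 0.38 -0.05 0; 0 0 0.38 -0.02 0; 0 0 0.39 0.02 0
```

View pics/s14z.png

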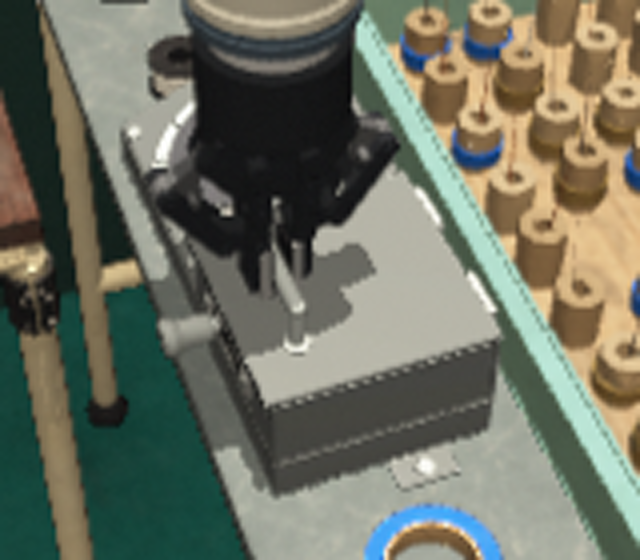

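>>> carry_out(rows="0 0 0.14 -0.36 0; 0 0 0.18 -0.34 0; 0 0 0.21 -0.33 0; 0 0 0 0 0")

```text
clock: 29.28
eef_pos: [445.3, -221.0, 153.3]
tcp_rot: [-3.139, 0.0, 1.09]
contact_force: [-8.4, 3.4, 6.8]
opening: 0.103
```

```bash
cat >> st.py <<'E'
def lid():
    s,p=boxpos(); g=p-[65,0,82+3]; print(p.round(1),"R",np.hypot(g[0],g[2]).round(1),"phi",(161.8-np.degrees(np.arctan2(g[2],g[0]))).round(1),"F",np.round(s["contact_force"],1),round(s["opening"],3),s["clock"])
E
python3 - <<'E'
from st import *
lid()
E
```

```text
[-23.7 -79.  153.3] R 112.0 phi 19.4 F [-8.4  3.4  6.8] 0.103 29.275
```

>>> carry_out(rows="0 0 0.24 -0.29 0; 0 0 0.27 -0.28 0; 0 0 0.31 -0.24 0; 0 0 0.32 -0.21 0; 0 0 0 0 0")

```text
clock: 29.9
eef_pos: [475.0, -236.6, 184.7]
tcp_rot: [-3.138, 0.001, 1.09]
contact_force: [-14.8, 5.4, 20.8]
opening: 0.104
```

```bash
python3 - <<'E'
from st import *
lid()
im=r.grab_frame("scene");cv2.imwrite(f"pics/s15z.png",cv2.resize(im[130:290,200:360],None,fx=3.5,fy=3.5,interpolation=2))
E
```

```text
[  9.9 -79.1 184.7] R 114.0 phi 42.9 F [-14.8   5.4  20.8] 0.104 29.9
```

View pics/s15z.png

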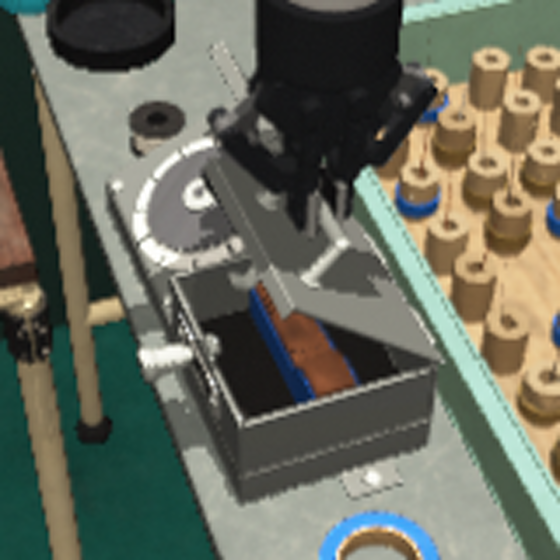

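>>> carry_out(rows="0 0 0 -0.12 0; 0 0 0.30 -0.20 0; 0 0 0 0 0")

```text
clock: 30.32
eef_pos: [485.8, -242.3, 192.2]
tcp_rot: [3.139, 0.001, 1.09]
contact_force: [5.5, -5.7, -16.3]
opening: 0.103
```

```bash
python3 - <<'E'
from st import *
lid()
E
```

```text
[ 22.  -79.2 192.2] R 115.5 phi 49.9 F [  5.5  -5.7 -16.3] 0.103 30.325
```

>>> carry_out(rows="0 0 0.36 -0.08 0; 0 0 0.38 -0.06 0; 0 0 0 0 0")

```text
clock: 30.7
eef_pos: [505.2, -252.6, 198.3]
tcp_rot: [3.14, 0.001, 1.09]
contact_force: [-2.5, -2.2, 4.8]
opening: 0.104
```

```bash
python3 - <<'E'
from st import *
lid()
E
```

```text
[ 44.  -79.3 198.3] R 115.2 phi 61.3 F [-2.5 -2.2  4.8] 0.104 30.7
```

>>> carry_out(rows="0 0 0.38 -0.03 0; 0 0 0.38 0.02 0; 0 0 0 0 0")

```text
clock: 31.08
eef_pos: [526.4, -263.7, 199.3]
tcp_rot: [3.137, 0.001, 1.09]
contact_force: [-2.4, -4.4, 6.9]
opening: 0.107
```

```bash
python3 - <<'E'
from st import *
lid()
im=r.grab_frame("scene");cv2.imwrite(f"pics/s16z.png",cv2.resize(im[110:290,200:360],None,fx=3.3,fy=3.3,interpolation=2))
E
```

```text
[ 68.  -79.4 199.3] R 114.3 phi 73.3 F [-2.4 -4.4  6.9] 0.107 31.075
```

View pics/s16z.png

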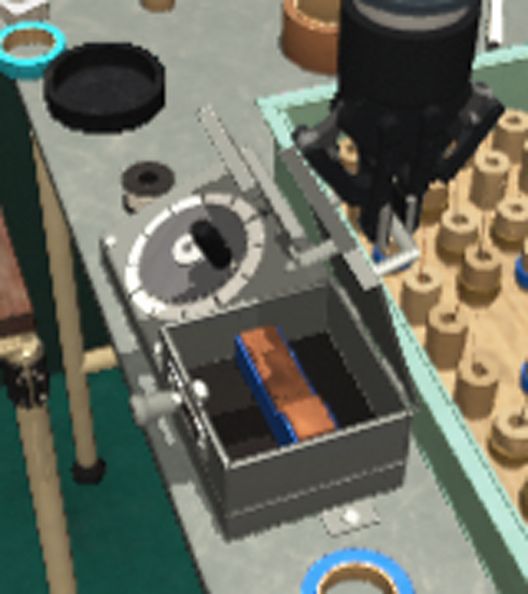

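>>> carry_out(rows="0 0 0.30 0.04 0; 0 0 0 0 0; 0.25 0 0 0 0; 0.25 0 0 0 0; 0.25 0 0 -0.5 0; 0.25 0 0 -1 0; 0.25 0 0 -1 0; 0.25 0 0 -1 0; 0.25 0 -0.5 -1 0; 0.25 0 -1 -1 0; 0.25 0 -1 0 0; 0.25 0 0 0 0")

```text
clock: 32.62
eef_pos: [464.6, -230.7, 362.4]
tcp_rot: [3.14, -0.0, 1.09]
contact_force: [0.4, 0.0, -0.2]
opening: 0.254
```

```bash
python3 - <<'E'
from st import *
lid()
for n in("scene","top"):
    im=r.grab_frame(n);cv2.imwrite(f"pics/{n}17.png",im)
im=cv2.imread("pics/scene17.png");cv2.imwrite(f"pics/s17z.png",cv2.resize(im[110:330,180:360],None,fx=2.7,fy=2.7,interpolation=2))
E
```

```text
[ -2.1 -78.7 362.4] R 285.4 phi 58.2 F [ 0.4  0.  -0.2] 0.254 32.625
```

View pics/s17z.png

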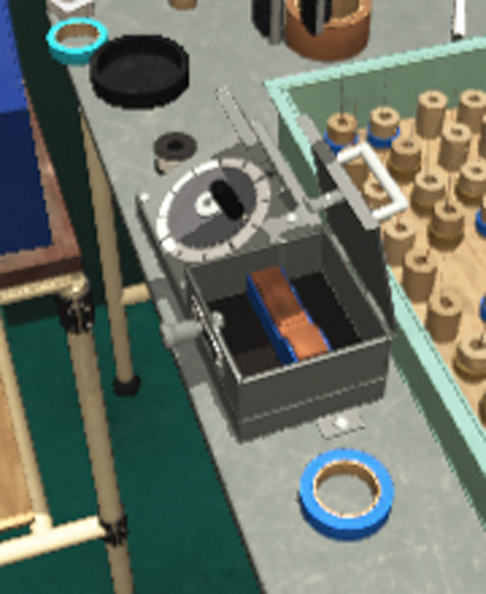

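View pics/top17.png

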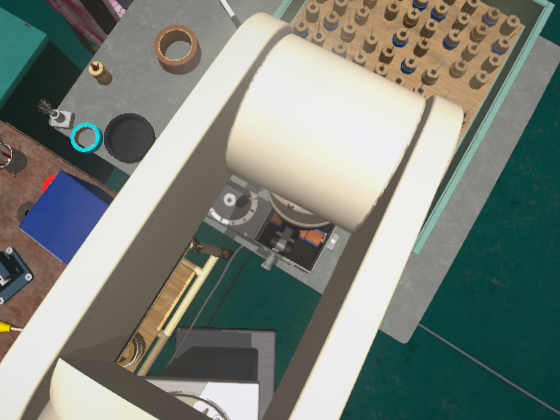

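```bash
python3 - <<'E'
from st import *
for f in(60,70,75,80,85):
    a=np.radians(161.8-f); print(f,[((proj("scene",B(T,[65+110.5*np.cos(a),y,82+110.5*np.sin(a)]))[0]-[180,110])*2.7).round(0).tolist() for y in(-44.5,-112.5)])
r.sign_off()
E
```

```text
60 [[323.0, 160.0], [360.0, 217.0]]
70 [[346.0, 152.0], [384.0, 208.0]]
75 [[357.0, 149.0], [396.0, 205.0]]
80 [[368.0, 147.0], [407.0, 203.0]]
85 [[379.0, 146.0], [419.0, 201.0]]
the job is handed in; nothing more can be done
```

The lockbox is open. The lid stands at about 76–78 degrees, measured from the handle ends in the last picture. The copper fixture can be seen inside, and the job was handed in at 32.6 s of the 72 allowed.

- **Dial:** I gripped the crank and turned it clockwise a little over two full turns to 11. Then I turned it anticlockwise past 11 once to 8, and clockwise straight to 2.
- **Bolt:** I pushed it until it stopped dead. The last picture shows it drawn by about 24 mm.
- **Lid:** I lifted it by the handle and let go. The gripper was about 160 mm clear with no force on it.

**Checks that disagreed:**
- **Dial angles:** the arm's position and the pictures differed by up to about 5 degrees at the dial stops. At 8 they read about −118 and −113 degrees, against −120 wanted, so I went about 3 degrees further. At 2 they read about 58 and 55, against 60 wanted. Both are inside the 8-degree limit, and the bolt drew fully, so the combination was set.
- **First crank grip:** it sat a few millimetres too far uphill and pulled with about 11 N, so I gripped again before turning on.
- **Contact forces:** the bolt's end stop gave about 40 N on the fingertips, measured at the wrist; that is at your 40 N figure, which applies to the arm and gripper body. Raising the lid gave up to about 26 N for a moment near 45 degrees, probably a fingertip against the lid.

The tape and spool look unmoved by eye; I did not measure them.

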